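# Scoop the polished knobs out of the chips

### The arm

A 7-joint arm with a two-finger parallel gripper is mounted at the origin on a cart in front of the work surface, level with it; the furniture and walls round the work are solid. World frame = base frame: x ahead of the robot, y to its left, z up, the work surface at z = 0. Lengths are in m, angles in degrees, forces in N, time in s.
With the tool pointing down it reaches from about 0.425 to 0.875 m from the base axis. Payload 4.7 kg.
Tool frame: the origin (TCP) lies between the finger pads; the fingertips stand 25 mm ahead of it and the grasp point (between the pads) lies 6 mm ahead of it (env.tip_reach is the distance from the TCP to the fingertips, in m); z points along the fingers, y is the direction in which the jaws open and shut (so a half turn about z gives the same grasp; the last joint's range is limited). The gripper opens to 87 mm and grips with 3 to 60 N. Pads are 19 mm wide; open, the fingers measure 117 mm over their backs; the gripper's body (75 mm by 190 mm) begins 51 mm behind the grasp point.
Start: joints at [68.875, 18.392, -4.016, 83.108, 1.295, 78.541, -3.26], TCP at [0.243, -0.603, 0.248] pointing down, gripper open.
Joint ranges: [-163.93, 163.93], [-17.29, 119.83], [-79.2, 71.16], [3.27, 140.29], [-89.18, 269.18], [5.43, 117.66], [-154.24, 154.24]. Speed limits (degrees/s): [147.25, 147.25, 180, 180, 180, 180, 180].

### API

Orientations are given as [roll, pitch, yaw] about the fixed x, y, z axes, in that order (R = Rz(yaw) Ry(pitch) Rx(roll)).
In Python, from cell import env, viewer, job gives the robot as it stands.
- The arm moves only by the tool move_arm, never from a script. Its argument "steps" is a list of rows, each a list of 7 numbers: the finger opening in cm, from 0 to 8.7, then the shift along the tool's x, y, z in cm, then the turn, a rotation vector about the tool's x, y, z in rad. In form: [[fingers, tx, ty, tz, wx, wy, wz], ...]. A call has 1 to 5 rows; each row shifts and turns the commanded pose from where the row before left it, along the tool's axes as they then stand; what a row does not reach is not made up. A row lasts 1/12 s, in which the tool goes at most 41.7 mm and 7.16 degrees, less where a joint would pass 70% of its speed; a pose out of reach is approached as far as the arm can. A call is refused whole if a number of a shift passes 4.17 or a number of a turn 0.125, either way. A call with a gripper value outside its range is refused whole. The fingers move at their own pace and stop on an object; "force" is the grip in N (left out, the last holds). Time passes only in rows, so rows that do not move let the fingers close. It gives the time, the measured TCP pose, the force and the opening at its end, in the units of the state.
- env.get_obs(): the state, without advancing time (a new reading comes with each control period).
- viewer.read_camera(name): name is "scene" or "top" or "wrist"; returns a dict with "img" (420x560x3 uint8, red, green, blue), "vfov" (degrees; the focal length in pixels is half the picture's height over the tangent of half this angle, whatever the lens; pixels are square), "cx", "cy" (the principal point, pixels), "extrinsics" (4x4, takes a point from world to camera coordinates); the wrist camera has in their place "mount" (4x4, takes a point from camera to tool coordinates, whose origin is the TCP and whose axes are the flange's). Camera axes: x right, y down, z forward; pixel columns grow to the right and rows downward; lengths in m; the calibration is good to about 2 mm. The wrist camera is an equidistant fisheye: a pixel r from the principal point sees the ray r / f radians off the axis. A picture is of the moment at which its call begins: read the wrist's pose just before it. There is no depth.
- job.sign_off(): hands the job in, once; it reports no verdict.
The state is a dict: "time_s": time; "qpos": joint angles; "joint_velocities": joint speeds; "effort": joint torques, N m; "tool_pos": TCP position; "tool_rot": TCP orientation; "force": force on the tool from outside, world axes, zero at the start; "wrist_torque": the same for the moment, N m; "grip_width": finger opening in m.
Only numpy, scipy, OpenCV 4.12 (cv2) and the standard library are available. Lean on these libraries where they do the work, as an engineer would, in place of code of your own. Each camera call takes 0.05 s, during which the arm holds its last target.

### The job

With the slotted scoop, scoop both brass knobs together out of the polishing pan, letting the green chips fall back into the pan, and tip the knobs from low down into the blue-padded finds tray; touch the knobs with the scoop only. Then stand the scoop level on the worktop (or the green mat) and let it go. Every chip must end in the polishing pan, and the cream pot stays where it is.

Things in the scene. Friction and masses are not known exactly. Their poses are not given: they have to be found in the camera images.
- scoop_grip (a point): Centre of the upright wooden grip of the steel-wire scoop, a block 24 mm (x) by 32 mm (y), reaching from 35 mm below to 27 mm above this point, over the back of the basket; 138 mm above the worktop while the scoop stands level on its wires, as at the start. Axes = scoop axes: z up along the grip, -x toward the open nose, y across.
- scoop_nose (a point): Middle nose tip of the scoop (centre of the wire, 4 mm thick): 110 mm ahead (-x) of and 123.5 mm below the grip centre in the scoop's axes. The floor's front 48 mm rises to the nose by 14 degrees, so that the tips stand 12 mm higher than the level rear part.
- scoop: The slotted scoop, about 0.25 kg: origin on its underside, 30 mm ahead (-x) of and 138 mm below the grip centre; axes as the grip. Basket 128 mm wide (y), 114 mm long; floor of five round 4 mm wires running fore and aft at 31 mm pitch (27 mm gaps); open wire sides and back 47 mm high; front open.
- polishing_pan: Fixed aluminium pan. Origin: centre of its underside; x along it (-x = end near the robot), z up. Outside 260 x 160 mm, inside 250 x 150 mm; floor 5 mm, rim 52 mm above the worktop; upright walls. At the start the knobs stand in the -x half with three chips round them, two chips are at the far wall; floor from 20 mm before to 95 mm beyond the centre is clear.
- finds_tray: Fixed white square tray with blue padded floor. Origin at the centre of its underside; z up. Outside 170 x 170 mm, inside 160 x 160 mm, padded floor 10 mm up, rim 40 mm up (3 mm bead). It and the scoop may have changed places. The green mat beside the pan is 2 mm thick. Over the back of the worktop hangs a shelf: front edge at x = 0.73 m, underside 0.47 m up.
- knob_0_mid (a point): Centre of a ball-shaped brass drawer knob with a dark band, 48 mm in diameter and height, with a small flat foot, about 90 g, polished and slippery (friction about 0.2); this point is half-way up. Too big for the scoop's gaps.
- knob_1_mid (a point): Centre of a ball-shaped brass drawer knob with a dark band, 48 mm in diameter and height, with a small flat foot, about 90 g, polished and slippery (friction about 0.2); this point is half-way up. Too big for the scoop's gaps.
- knob_0: The same knob: origin at the centre of its foot, z toward its top.
- knob_1: The same knob: origin at the centre of its foot, z toward its top.
- chip_0_mid (a point): Centre of a green polishing chip, a short cylinder 13 mm in diameter and height, loose in the pan; falls through the scoop's gaps.
- chip_1_mid (a point): Centre of a green polishing chip, a short cylinder 13 mm in diameter and height, loose in the pan; falls through the scoop's gaps.
- chip_2_mid (a point): Centre of a green polishing chip, a short cylinder 13 mm in diameter and height, loose in the pan; falls through the scoop's gaps.
- chip_3_mid (a point): Centre of a green polishing chip, a short cylinder 13 mm in diameter and height, loose in the pan; falls through the scoop's gaps.
- chip_4_mid (a point): Centre of a green polishing chip, a short cylinder 13 mm in diameter and height, loose in the pan; falls through the scoop's gaps.
- cream_pot: Small pot with a yellow lid, 65 mm wide, 29 mm tall, origin at its underside; a bystander, leave it alone.
Things that resemble listed ones, but are neither listed nor needed, are in the scene too. What is shaped like the knob_1 but red is not meant.

How it is judged:
By the outcome, as a careful person would: the job done as asked, in the order asked, and still so for the second after the job is handed in, with the robot touching nothing.
It also fails if it takes over 72 s, if anything falls off the work surface, if the arm or the gripper's body presses on something with over 40 N, if the wrist force passes 120 N, or if a joint passes its speed limit or range.

## Working session

There is one attempt and no reset: what is moved stays moved. The work goes in short steps, Python scripts to look and compute and a tool call to move; the robot and the scene stay as the last step left them, time stands still between calls to the robot, and variables do not carry over. Pictures are saved under pics/ and viewed, and the job is handed in when it is done.

Besides the shell and the picture viewer there is one more tool, called by a JSON object that holds its "name" and its "arguments". move_arm: Moves the arm, as the interface text tells. Its arguments: {"type":"object","properties":{"steps":{"type":"array"},"force":{"type":"number"}},"required":["steps"]}

```bash
ls; mkdir -p pics; python3 - <<'E'
from cell import env, viewer, job
import cv2, numpy as np
print(env.get_obs())
for n in ["scene","top","wrist"]:
    d=viewer.read_camera(n); cv2.imwrite(f"pics/{n}0.png",d["img"][:,:,::-1])
    print(n,{k:(np.round(v,4).tolist() if k!="img" else v.shape) for k,v in d.items()})
E
```

```text
pics
{'time_s': 0.0, 'qpos': array([68.87360002, 18.43921729, -4.01480622, 83.17471826,  1.29507765,
       78.53869094, -3.26009471]), 'joint_velocities': array([ 0.03707192,  0.01864027,  0.02140924, -0.05008427, -0.00328573,
        0.00695018,  0.09673985]), 'effort': array([ 3.37141892e-04, -4.91291320e+01, -4.03338745e-01, -3.12522447e+01,
       -6.38079084e-02,  4.38318180e-02,  1.92982707e-04]), 'tool_pos': array([ 0.24256663, -0.60251245,  0.24646117]), 'tool_rot': array([-1.79892614e+02,  5.93774441e-03,  2.19353837e+01]), 'force': array([-0.05683774,  0.6481545 , -0.30059661]), 'wrist_torque': array([-0.0583981 , -0.03481385,  0.0376396 ]), 'grip_width': 0.08724109820922955}
scene {'img': (420, 560, 3), 'vfov': 51.7298, 'cx': 282.359, 'cy': 212.4633, 'extrinsics': [[-0.8112, -0.5848, -0.0074, 0.3481], [-0.4224, 0.5946, -0.6842, 0.3513], [0.4045, -0.5518, -0.7293, 0.758], [0.0, 0.0, 0.0, 1.0]]}
top {'img': (420, 560, 3), 'vfov': 55.9399, 'cx': 281.0271, 'cy': 205.7226, 'extrinsics': [[-0.0241, -0.9997, -0.0024, -0.0852], [-0.9939, 0.0242, -0.1076, 0.5164], [0.1076, -0.0002, -0.9942, 0.9594], [0.0, 0.0, 0.0, 1.0]]}
wrist {'img': (420, 560, 3), 'vfov': 65.7065, 'cx': 279.9026, 'cy': 207.6074, 'mount': [[-0.0007, -0.9637, -0.2671, 0.072], [1.0, -0.0006, -0.0002, 0.0005], [0.0001, -0.2671, 0.9637, -0.1367], [0.0, 0.0, 0.0, 1.0]]}
```

View pics/scene0.png

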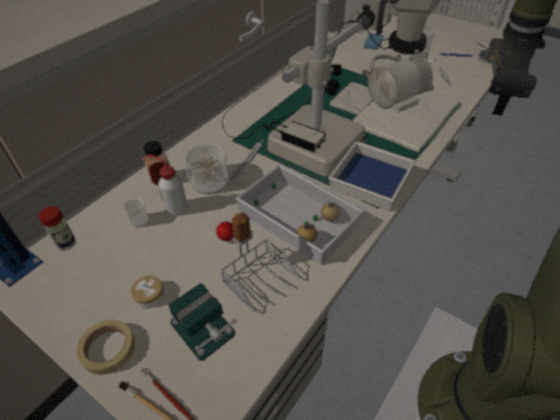

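View pics/top0.png

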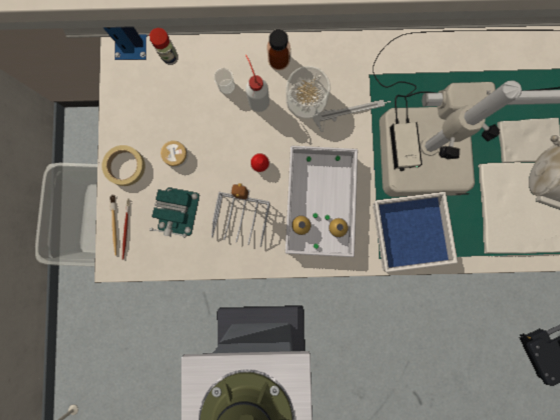

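```bash
cat > h.py <<'E'
import numpy as np, cv2
from scipy.spatial.transform import Rotation as R
def f_of(d): return d["img"].shape[0]/2/np.tan(np.radians(d["vfov"])/2)
def proj(d,P):
    P=np.atleast_2d(P); E=d["extrinsics"]; c=P@E[:3,:3].T+E[:3,3]; f=f_of(d)
    return np.c_[d["cx"]+f*c[:,0]/c[:,2], d["cy"]+f*c[:,1]/c[:,2]]
def ray(d,uv):
    E=d["extrinsics"]; f=f_of(d); v=np.array([(uv[0]-d["cx"])/f,(uv[1]-d["cy"])/f,1.])
    return -E[:3,:3].T@E[:3,3], E[:3,:3].T@v
def atz(d,uv,z):
    o,v=ray(d,uv); return o+v*(z-o[2])/v[2]
def tri(ds,uvs):
    A=np.zeros((3,3));b=np.zeros(3);
    for d,uv in zip(ds,uvs):
        o,v=ray(d,uv); v/=np.linalg.norm(v); M=np.eye(3)-np.outer(v,v); A+=M;b+=M@o
    return np.linalg.solve(A,b)
def crop(d,x0,y0,x1,y1,s,name):
    im=cv2.resize(d["img"][y0:y1,x0:x1,::-1],None,fx=s,fy=s,interpolation=cv2.INTER_CUBIC); cv2.imwrite(name,im)
E
python3 - <<'E'
from cell import viewer
from h import *
import pickle
t=viewer.read_camera("top"); s=viewer.read_camera("scene"); pickle.dump((t,s),open("c0.pkl","wb"))
crop(t,195,135,365,265,4.6,"pics/tc.png"); crop(s,190,130,420,310,3.3,"pics/sc.png")
E
```

```text
(no output)
```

View pics/tc.png

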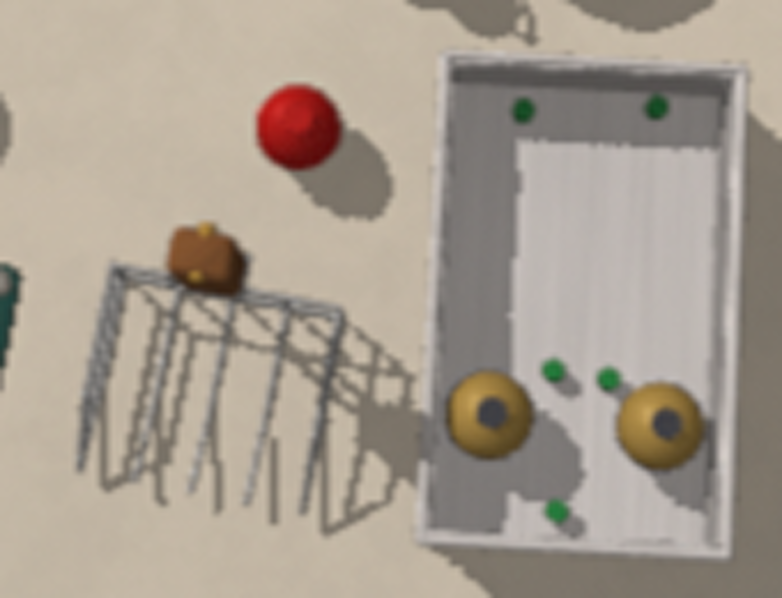

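View pics/sc.png

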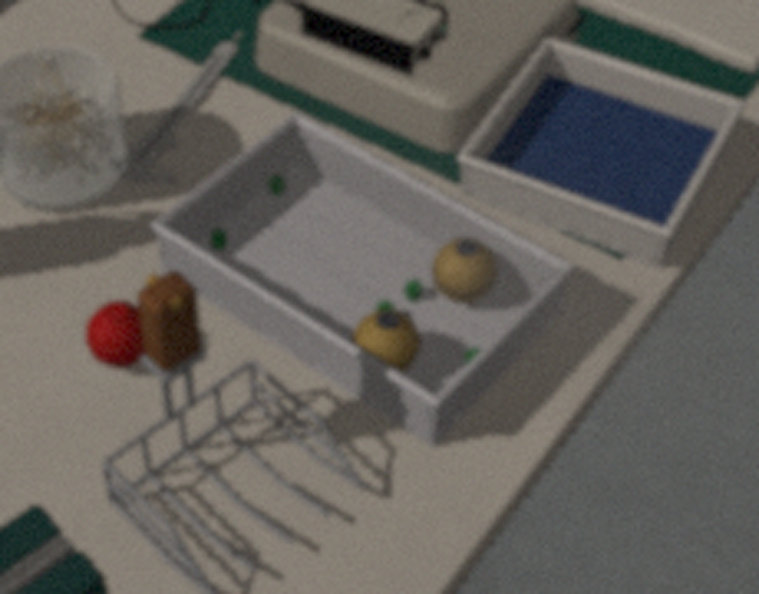

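```bash
cat > m.py <<'E'
from h import *
import pickle
t,s=pickle.load(open("c0.pkl","rb"))
T=lambda u,v:(u/4.6+195-.4,v/4.6+135-.4); S=lambda u,v:(u/3.3+190-.35,v/3.3+130-.35)
pc=np.array([atz(t,T(*p),.052) for p in [(447,55),(745,67),(730,553),(418,540)]])
print("pan",pc.round(4).tolist(),pc.mean(0)); e=(pc[0]+pc[1]-pc[2]-pc[3]); print("yaw",np.degrees(np.arctan2(e[1],e[0])),np.linalg.norm(e)/2)
ps=np.array([atz(s,S(*p),.052) for p in [(155,225),(297,120),(570,268),(436,405)]]); print("pan scene",ps.round(4).tolist(),ps.mean(0))
for n,a,b in [("k0",(489,414),(388,338)),("k1",(660,425),(464,268))]:
    print(n,tri([t,s],[T(*a),S(*b)]),atz(t,T(*a),.029),atz(s,S(*b),.029))
for p in [(524,110),(656,107),(554,370),(609,379),(557,511)]: print("chip",atz(t,T(*p),.0115))
# tray outer corners, full image pixels
tc=np.array([atz(t,p,.04) for p in [(376,199),(446,193),(456,267),(383,273)]]); print("tray",tc.round(4).tolist(),tc.mean(0))
E
python3 m.py
python3 - <<'E'
from h import *; import pickle
t,s=pickle.load(open("c0.pkl","rb"))
crop(t,365,180,475,285,5.6,"pics/tray.png"); crop(t,205,180,295,255,8,"pics/tsc.png"); crop(s,210,200,320,325,4.8,"pics/ssc.png")
E
```

```text
pan [[0.6581, -0.1279, 0.052], [0.6476, -0.2877, 0.052], [0.3888, -0.2684, 0.052], [0.3994, -0.1057, 0.052]] [ 0.52347228 -0.19741447  0.052     ]
yaw -4.590657082236558 0.25957317227854354
pan scene [[0.6559, -0.1249, 0.052], [0.6399, -0.2809, 0.052], [0.3858, -0.2633, 0.052], [0.3978, -0.1031, 0.052]] [ 0.51985488 -0.19305357  0.052     ]
k0 [ 0.46456625 -0.146175    0.03345918] [ 0.46575802 -0.14587341  0.029     ] [ 0.46561252 -0.1499507   0.029     ]
k1 [ 0.45723588 -0.23774983  0.0302881 ] [ 0.4575978  -0.23777165  0.029     ] [ 0.45750241 -0.23901336  0.029     ]
chip [ 0.63622918 -0.17130296  0.0115    ]
chip [ 0.63611814 -0.24508227  0.0115    ]
chip [ 0.49013569 -0.18319636  0.0115    ]
chip [ 0.48443878 -0.21325529  0.0115    ]
chip [ 0.41295668 -0.182258    0.0115    ]
tray [[0.5238, -0.3325, 0.04], [0.5345, -0.5061, 0.04], [0.3533, -0.5178, 0.04], [0.3432, -0.3404, 0.04]] [ 0.43870205 -0.42417594  0.04      ]
```

View pics/tray.png

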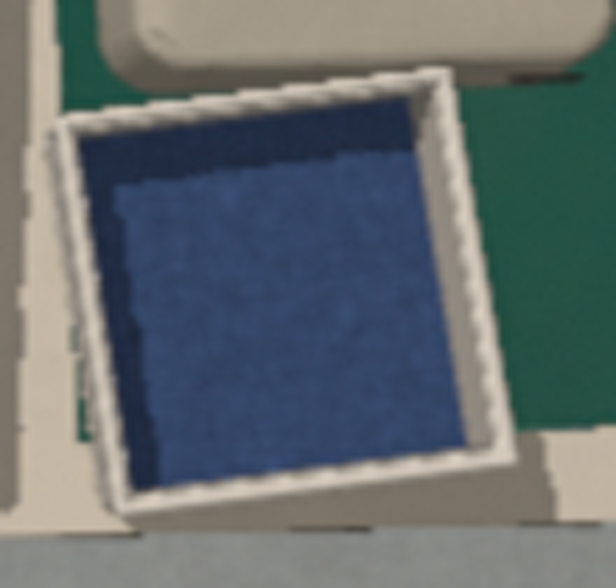

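View pics/tsc.png

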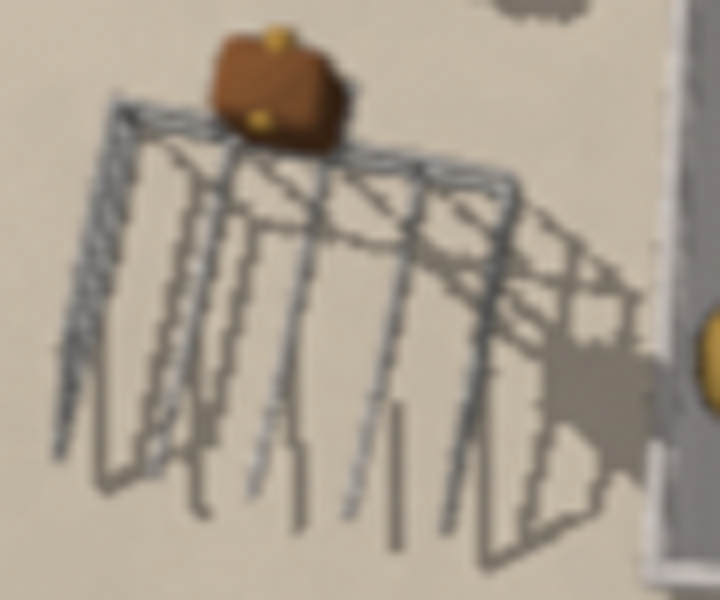

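View pics/ssc.png

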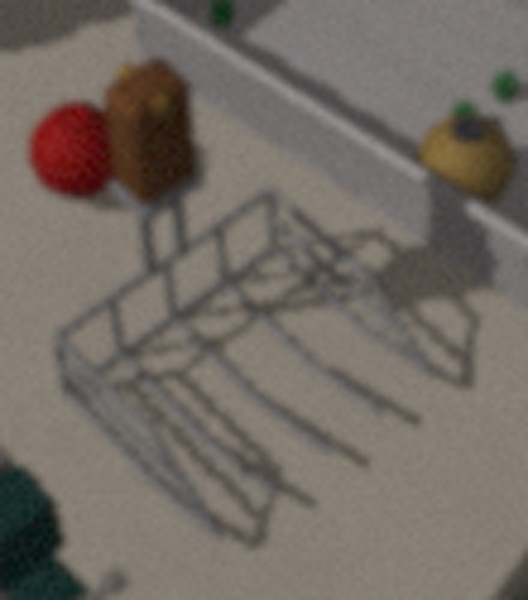

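```bash
cat > m2.py <<'E'
from m import *
print("----")
C=lambda u,v:(u/8+205-.44,v/8+180-.44); D=lambda u,v:(u/4.8+210-.4,v/4.8+200-.4)
tips=np.array([atz(t,C(*p),.0145) for p in [(60,460),(152,475),(250,497),(348,515),(445,533)]]); print("tips",tips.round(4).tolist())
d=tips[0]-tips[4]; print(np.linalg.norm(d),"yaw",np.degrees(np.arctan2(-d[0],d[1])))
bk=np.array([atz(t,C(*p),.045) for p in [(120,100),(515,185)]]); print(bk); d=bk[0]-bk[1]; print(np.linalg.norm(d),"yaw",np.degrees(np.arctan2(-d[0],d[1])))
print("tips scene",[atz(s,D(*p),.0145).round(4).tolist() for p in [(314,503),(366,463),(418,422)]])
print("back scene",[atz(s,D(*p),.045).round(4).tolist() for p in [(62,340),(272,197)]])
print("grip top centre", atz(t,C(272,85),.165))
ds=np.array([atz(t,(a/5.6+365-.4,b/5.6+180-.4),.04) for a,b in [(60,120),(447,70),(515,460),(120,510)]]);print("tray",ds,ds.mean(0)); 
print([atz(t,p,.06) for p in [(385,193),(472,193),(385,110)]])
E
python3 m2.py | sed -n '/----/,$p'; python3 -c "
from cell import env,viewer,job
print([a for a in dir(env) if a[0]!='_'],[a for a in dir(viewer) if a[0]!='_'])"
```

```text
----
tips [[0.4407, 0.0772, 0.0145], [0.4354, 0.0484, 0.0145], [0.4277, 0.0177, 0.0145], [0.4214, -0.0129, 0.0145], [0.4151, -0.0431, 0.0145]]
0.12304375765698741 yaw -12.051746950788052
[[ 0.54982267  0.05278219  0.045     ]
 [ 0.52052385 -0.06823138  0.045     ]]
0.12450986012989386 yaw -13.610091664034204
tips scene [[0.4177, 0.0415, 0.0145], [0.4111, 0.0123, 0.0145], [0.4046, -0.0183, 0.0145]]
back scene [[0.5454, 0.0545, 0.045], [0.5193, -0.064, 0.045]]
grip top centre [ 0.53524459 -0.00693829  0.165     ]
tray [[ 0.51882089 -0.33053436  0.04      ]
 [ 0.53686377 -0.50231792  0.04      ]
 [ 0.36584716 -0.52004857  0.04      ]
 [ 0.34856584 -0.34800222  0.04      ]] [ 0.44252442 -0.42522577  0.04      ]
[array([ 0.53552015, -0.35012994,  0.06      ]), array([ 0.53037733, -0.5604647 ,  0.06      ]), array([ 0.74288166, -0.3609999 ,  0.06      ])]
['PlanningError', 'get_obs', 'tip_reach'] ['read_camera']
```

View pics/wrist0.png

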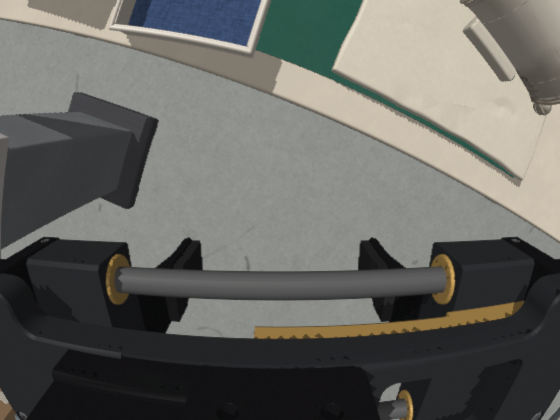

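```bash
cat > pl.py <<'E'
from h import *
import sys
from cell import env
def Rt(rpy): return R.from_euler("xyz",rpy,degrees=True)
def plan(p1,r1,n,p0=None,r0=None,grip=8.7,show=True):
    o=env.get_obs(); p0=o["tool_pos"] if p0 is None else np.array(p0); R0=Rt(o["tool_rot"] if r0 is None else r0); R1=Rt(r1)
    w=(R0.inv()*R1).as_rotvec()/n; rows=[]; Rc=R0; dp=(np.array(p1)-p0)/n
    for i in range(n):
        rows.append([grip]+(Rc.inv().apply(dp)*100).round(2).tolist()+w.round(4).tolist()); Rc=Rc*R.from_rotvec(w)
    if show:
        for i in range(0,n,5): print(rows[i:i+5])
    return rows
def st():
    o=env.get_obs(); print("t",round(o["time_s"],2),"pos",o["tool_pos"].round(4),"rot",o["tool_rot"].round(2),"F",o["force"].round(1),"T",o["wrist_torque"].round(2),"g",round(o["grip_width"],4),"q",o["qpos"].round(1)); return o
E
python3 -c "
from pl import *
plan([.535,-.007,.24],[180,0,77],17)"
```

```text
[[8.7, 2.9, -2.61, 0.04, -0.0, -0.0, -0.0565], [8.7, 3.05, -2.44, 0.04, -0.0, -0.0, -0.0565], [8.7, 3.18, -2.26, 0.04, -0.0, -0.0, -0.0565], [8.7, 3.3, -2.08, 0.04, -0.0, -0.0, -0.0565], [8.7, 3.41, -1.89, 0.04, -0.0, -0.0, -0.0565]]
[[8.7, 3.52, -1.69, 0.04, -0.0, -0.0, -0.0565], [8.7, 3.61, -1.49, 0.04, -0.0, -0.0, -0.0565], [8.7, 3.69, -1.29, 0.04, -0.0, -0.0, -0.0565], [8.7, 3.75, -1.08, 0.04, -0.0, -0.0, -0.0565], [8.7, 3.81, -0.86, 0.04, -0.0, -0.0, -0.0565]]
[[8.7, 3.85, -0.65, 0.04, -0.0, -0.0, -0.0565], [8.7, 3.88, -0.43, 0.04, -0.0, -0.0, -0.0565], [8.7, 3.9, -0.21, 0.04, -0.0, -0.0, -0.0565], [8.7, 3.9, 0.01, 0.04, -0.0, -0.0, -0.0565], [8.7, 3.9, 0.23, 0.04, -0.0, -0.0, -0.0565]]
[[8.7, 3.88, 0.45, 0.04, -0.0, -0.0, -0.0565], [8.7, 3.85, 0.67, 0.04, -0.0, -0.0, -0.0565]]
```

{"name": "move_arm", "arguments": {"steps": [[8.7, 2.9, -2.6, 0, 0, 0, -0.056], [8.7, 3.05, -2.44, 0, 0, 0, -0.056], [8.7, 3.2, -2.26, 0, 0, 0, -0.056], [8.7, 3.3, -2.08, 0, 0, 0, -0.056], [8.7, 3.4, -1.9, 0, 0, 0, -0.056]]}}

```text
time_s: 0.67
tool_pos: [0.3295, -0.4261, 0.2475]
tool_rot: [180.0, 0.0, 38.1]
force: [1.0, 0.2, -0.2]
grip_width: 0.0867
```

{"name": "move_arm", "arguments": {"steps": [[8.7, 3.5, -1.7, 0, 0, 0, -0.056], [8.7, 3.6, -1.5, 0, 0, 0, -0.056], [8.7, 3.7, -1.3, 0, 0, 0, -0.056], [8.7, 3.75, -1.1, 0, 0, 0, -0.056], [8.7, 3.8, -0.86, 0, 0, 0, -0.056]]}}

```text
time_s: 1.08
tool_pos: [0.4155, -0.2509, 0.2477]
tool_rot: [180.0, 0.0, 54.2]
force: [1.0, -1.0, 0.3]
grip_width: 0.0871
```

{"name": "move_arm", "arguments": {"steps": [[8.7, 3.85, -0.65, 0, 0, 0, -0.056], [8.7, 3.9, -0.43, 0, 0, 0, -0.056], [8.7, 3.9, -0.2, 0, 0, 0, -0.056], [8.7, 3.9, 0, 0, 0, 0, -0.056], [8.7, 3.9, 0.2, 0, 0, 0, -0.056]]}}

```text
time_s: 1.5
tool_pos: [0.5024, -0.076, 0.2478]
tool_rot: [179.9, 0.0, 70.2]
force: [0.4, -0.7, 0.1]
grip_width: 0.0869
```

{"name": "move_arm", "arguments": {"steps": [[8.7, 2, 0.45, 0, 0, 0, -0.056], [8.7, 0, 0.0, 0, 0, 0, 0]]}}

```text
time_s: 1.67
tool_pos: [0.5148, -0.0548, 0.2479]
tool_rot: [179.9, -0.2, 73.9]
force: [0.1, -0.2, -0.2]
grip_width: 0.0871
```

```bash
python3 - <<'E'
from pl import *
from cell import viewer
st()
w=viewer.read_camera("wrist"); cv2.imwrite("pics/w1.png",w["img"][:,:,::-1])
E
```

```text
t 1.67 pos [ 0.5148 -0.0548  0.2479] rot [ 1.7995e+02 -1.5000e-01  7.3920e+01] F [ 0.1 -0.2 -0.2] T [-0.04 -0.03 -0.04] g 0.0871 q [ 37.3   4.1 -35.4 100.7   2.3  75.9 -14.7]
```

View pics/w1.png

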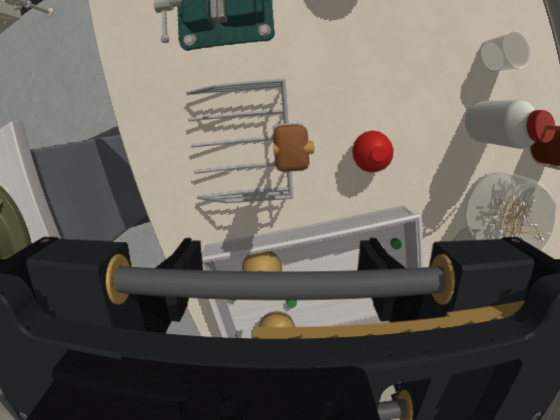

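```bash
cat >> h.py <<'E'
def wray(w,pos,rpy,uv):
    f=f_of(w); du=np.array([uv[0]-w["cx"],uv[1]-w["cy"]]); r=np.linalg.norm(du); th=r/f
    v=np.r_[du/r*np.sin(th),np.cos(th)]; M=w["mount"]; Rw=R.from_euler("xyz",rpy,degrees=True)
    return np.array(pos)+Rw.apply(M[:3,3]), Rw.apply(M[:3,:3]@v)
def watz(w,pos,rpy,uv,z):
    o,v=wray(w,pos,rpy,uv); return o+v*(z-o[2])/v[2]
E
python3 - <<'E'
from pl import *
from cell import viewer
o=st()
w=viewer.read_camera("wrist"); crop(w,170,60,330,220,4.5,"pics/w1c.png")
W=lambda uv,z: watz(w,o["tool_pos"],o["tool_rot"],uv,z).round(4)
print(W((191,144),.0145),W((293,147),.165), W((284,82),.045),W((292,197),.045))
E
```

```text
t 1.72 pos [ 0.5137 -0.0582  0.2475] rot [-1.7999e+02 -3.0000e-02  7.3590e+01] F [0.1 0.2 0.2] T [-0.03 -0.09 -0.07] g 0.0868 q [ 37.5   4.  -35.2 100.8   2.4  76.  -14.7]
[0.4272 0.0156 0.0145] [ 0.5369 -0.0092  0.165 ] [0.5488 0.0478 0.045 ] [ 0.5228 -0.0714  0.045 ]
```

View pics/w1c.png

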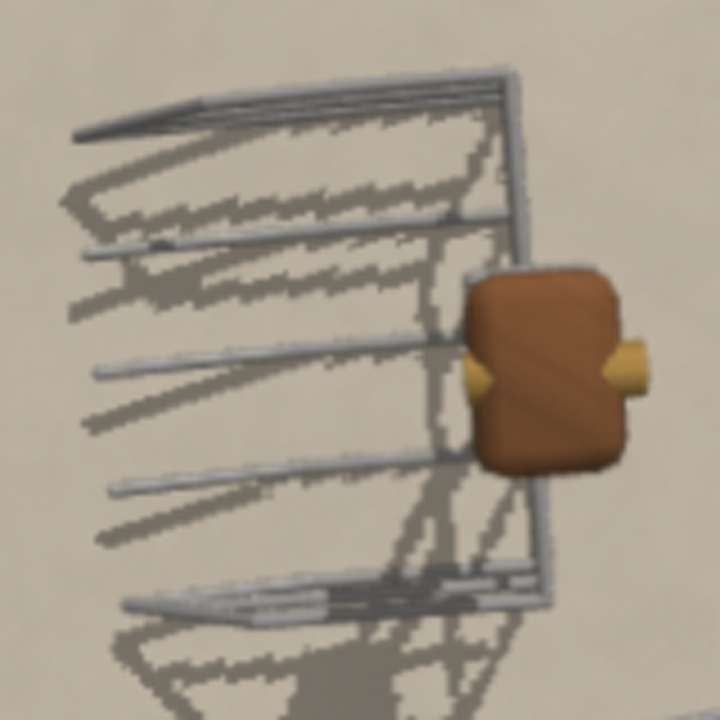

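```bash
python3 - <<'E' | sed -n '/====/,$p'
from m2 import *
from pl import *
from cell import viewer
print("====")
o=st(); w=viewer.read_camera("wrist")
def T3(a,b,c):
    rs=[ray(t,a),ray(s,b),wray(w,o["tool_pos"],o["tool_rot"],c)]
    for ii in [(0,1),(0,2),(1,2),(0,1,2)]:
        A=np.zeros((3,3));B=np.zeros(3)
        for i in ii:
            p,v=rs[i]; v=v/np.linalg.norm(v); M=np.eye(3)-np.outer(v,v); A+=M;B+=M@p
        print(ii,np.linalg.solve(A,B).round(4))
W=lambda u,v:(u/4.5+170-.4,v/4.5+60-.4)
T3(C(280,36),D(125,72),W(635,365))
T3(C(262,120),D(160,102),W(480,377))
crop(s,225,208,260,245,16,"pics/grip.png")
E
```

```text
====
t 1.77 pos [ 0.513  -0.0607  0.2473] rot [-1.7997e+02  5.0000e-02  7.3330e+01] F [-0.7 -0.6  0. ] T [-0.05 -0.06  0.  ] g 0.0871 q [ 37.6   4.  -35.1 100.8   2.4  76.  -14.7]
(0, 1) [ 0.5493 -0.0088  0.1604]
(0, 2) [ 0.548  -0.0102  0.1715]
(1, 2) [ 0.5502 -0.0109  0.1583]
(0, 1, 2) [ 0.5495 -0.0098  0.16  ]
(0, 1) [ 0.5263 -0.0037  0.1611]
(0, 2) [ 0.5258 -0.0053  0.1697]
(1, 2) [ 0.5268 -0.0058  0.1592]
(0, 1, 2) [ 0.5264 -0.0048  0.1607]
```

View pics/grip.png

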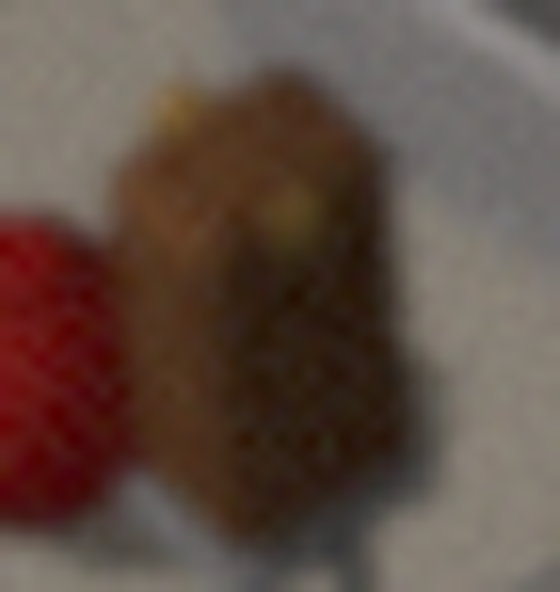

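```bash
python3 -c "
from pl import *
st()
r=plan([.5355,-.008,.205],[180,0,77.3],3)
r=plan([.5355,-.008,.134],[180,0,77.3],4,[.5355,-.008,.205],[180,0,77.3])
"
```

```text
t 1.82 pos [ 0.5127 -0.062   0.2472] rot [-1.7996e+02  7.0000e-02  7.3180e+01] F [-0.3 -0.6 -0.7] T [-0.06 -0.02  0.03] g 0.0869 q [ 37.6   4.  -35.  100.8   2.4  76.  -14.7]
[[8.7, 1.95, 0.21, 1.4, -0.0002, 0.0004, -0.024], [8.7, 1.94, 0.25, 1.41, -0.0002, 0.0004, -0.024], [8.7, 1.93, 0.3, 1.41, -0.0002, 0.0004, -0.024]]
[[8.7, 0.0, -0.0, 1.77, 0.0, 0.0, 0.0], [8.7, 0.0, -0.0, 1.77, 0.0, 0.0, 0.0], [8.7, 0.0, -0.0, 1.77, 0.0, 0.0, 0.0], [8.7, 0.0, -0.0, 1.77, 0.0, 0.0, 0.0]]
```

{"name": "move_arm", "arguments": {"steps": [[8.7, 1.95, 0.21, 1.4, 0, 0, -0.024], [8.7, 1.95, 0.25, 1.4, 0, 0, -0.024], [8.7, 1.95, 0.3, 1.4, 0, 0, -0.024], [8.7, 0, 0, 0, 0, 0, 0], [8.7, 0, 0, 0, 0, 0, 0]]}}

```text
time_s: 2.23
tool_pos: [0.5351, -0.0074, 0.2046]
tool_rot: [-179.9, 0.1, 77.3]
force: [0.4, -1.4, 1.0]
grip_width: 0.0873
```

```bash
python3 - <<'E'
from pl import *
from cell import viewer
o=st()
w=viewer.read_camera("wrist"); cv2.imwrite("pics/w2.png",w["img"][:,:,::-1]);s=viewer.read_camera("scene");crop(s,170,130,330,330,3,"pics/s2.png")
plan([.5355,-.008,.134],[180,0,77.3],4)
E
```

```text
t 2.23 pos [ 0.5351 -0.0074  0.2046] rot [-1.7987e+02  5.0000e-02  7.7320e+01] F [ 0.4 -1.4  1. ] T [-0.06 -0.1   0.04] g 0.0873 q [ 33.    8.8 -38.  101.6   5.7  71.7 -19.2]
[[8.7, 0.02, -0.01, 1.8, 0.0001, 0.0003, -0.0005], [8.7, 0.02, -0.01, 1.8, 0.0001, 0.0003, -0.0005], [8.7, 0.01, -0.01, 1.8, 0.0001, 0.0003, -0.0005], [8.7, 0.01, -0.01, 1.8, 0.0001, 0.0003, -0.0005]]
```

View pics/w2.png

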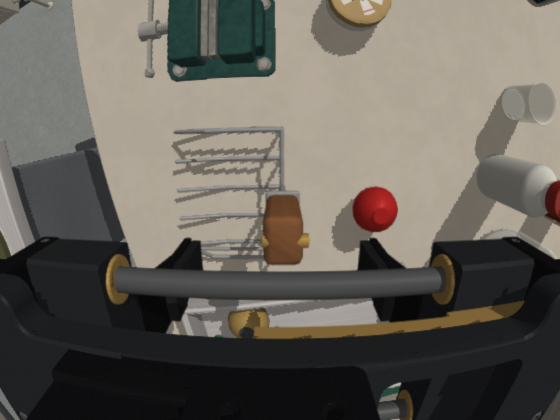

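View pics/s2.png

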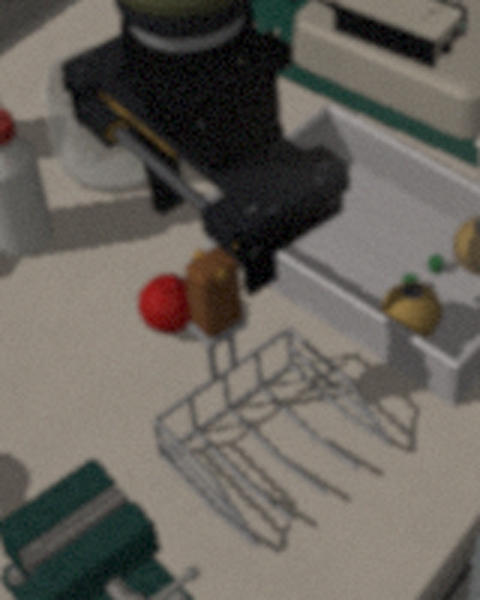

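{"name": "move_arm", "arguments": {"steps": [[8.7, 0, 0, 1.8, 0, 0, 0], [8.7, 0, 0, 1.8, 0, 0, 0], [8.7, 0, 0, 1.8, 0, 0, 0], [8.7, 0, 0, 1.7, 0, 0, 0], [8.7, 0, 0, 0, 0, 0, 0]]}}

```text
time_s: 2.75
tool_pos: [0.5337, -0.0086, 0.132]
tool_rot: [-179.7, 0.1, 77.2]
force: [-1.6, -0.9, -0.4]
grip_width: 0.087
```

```bash
python3 - <<'E'
from pl import *
from cell import viewer
o=st()
w=viewer.read_camera("wrist"); cv2.imwrite("pics/w3.png",w["img"][:,:,::-1]);s=viewer.read_camera("scene");crop(s,170,130,330,330,3,"pics/s3.png")
E
```

```text
t 2.75 pos [ 0.5337 -0.0086  0.132 ] rot [-1.7973e+02  1.1000e-01  7.7200e+01] F [-1.6 -0.9 -0.4] T [-0.03  0.02  0.01] g 0.087 q [ 31.9  12.9 -37.5 106.4   8.7  63.9 -21.7]
```

View pics/w3.png

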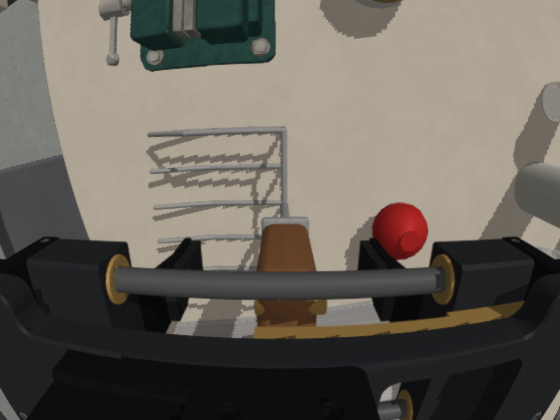

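View pics/s3.png

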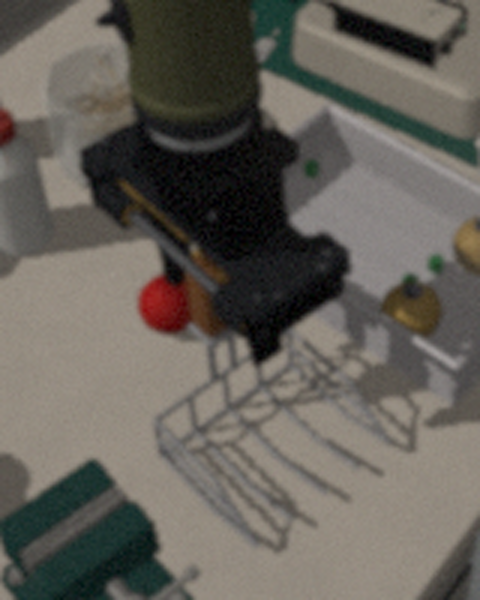

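{"name": "move_arm", "arguments": {"steps": [[4, 0, 0, 0, 0, 0, 0], [2.0, 0, 0, 0, 0, 0, 0], [2.0, 0, 0, 0, 0, 0, 0], [2.0, 0, 0, 0, 0, 0, 0], [2.0, 0, 0, 0, 0, 0, 0]], "force": 40}}

```text
time_s: 3.27
tool_pos: [0.5362, -0.0061, 0.1351]
tool_rot: [179.9, 0.0, 77.4]
force: [-0.2, 0.2, -0.2]
grip_width: 0.0617
```

{"name": "move_arm", "arguments": {"steps": [[1.5, 0, 0, 0, 0, 0, 0], [1.5, 0, 0, 0, 0, 0, 0], [1.5, 0, 0, 0, 0, 0, 0]], "force": 60}}

```text
time_s: 3.52
tool_pos: [0.5359, -0.0061, 0.1345]
tool_rot: [-180.0, 0.0, 77.4]
force: [0.3, 0.4, 0.1]
grip_width: 0.0416
```

```bash
python3 - <<'E'
from pl import *
from cell import viewer
o=st()
w=viewer.read_camera("wrist"); cv2.imwrite("pics/w4.png",w["img"][:,:,::-1])
E
```

```text
t 3.52 pos [ 0.5359 -0.0061  0.1345] rot [-1.80e+02  1.00e-02  7.74e+01] F [0.3 0.4 0.1] T [-0.02 -0.11  0.05] g 0.0416 q [ 31.8  12.8 -37.7 106.2   8.7  63.9 -21.7]
```

View pics/w4.png

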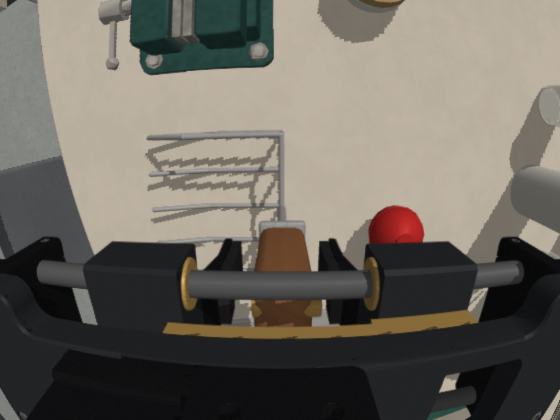

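Fingers still closing; block is centred between them (columns 255–320).

{"name": "move_arm", "arguments": {"steps": [[1.5, 0, 0, 0, 0, 0, 0], [1.5, 0, 0, 0, 0, 0, 0], [1.5, 0, 0, 0, 0, 0, 0], [1.5, 0, 0, 0, 0, 0, 0]]}}

```text
time_s: 3.9
tool_pos: [0.5357, -0.0061, 0.1343]
tool_rot: [-180.0, 0.0, 77.4]
force: [0.3, -0.7, -1.7]
grip_width: 0.0241
```

{"name": "move_arm", "arguments": {"steps": [[1.5, 0, 0, 0, 0, 0, 0], [1.5, 0, 0, 0, 0, 0, 0], [1.5, 0, 0, 0, 0, 0, 0]]}}

```text
time_s: 4.15
tool_pos: [0.5356, -0.0061, 0.1343]
tool_rot: [-180.0, 0.0, 77.4]
force: [-1.1, 0.0, -2.5]
grip_width: 0.0239
```

```bash
python3 - <<'E'
from pl import *
from cell import viewer
o=st()
w=viewer.read_camera("wrist"); crop(w,120,100,420,340,2.6,"pics/w5.png")
E
```

```text
t 4.15 pos [ 0.5356 -0.0061  0.1343] rot [-1.7997e+02  1.0000e-02  7.7390e+01] F [-1.1  0.  -2.5] T [-0.04 -0.09 -0.02] g 0.0239 q [ 31.8  12.8 -37.7 106.2   8.7  63.9 -21.7]
```

View pics/w5.png

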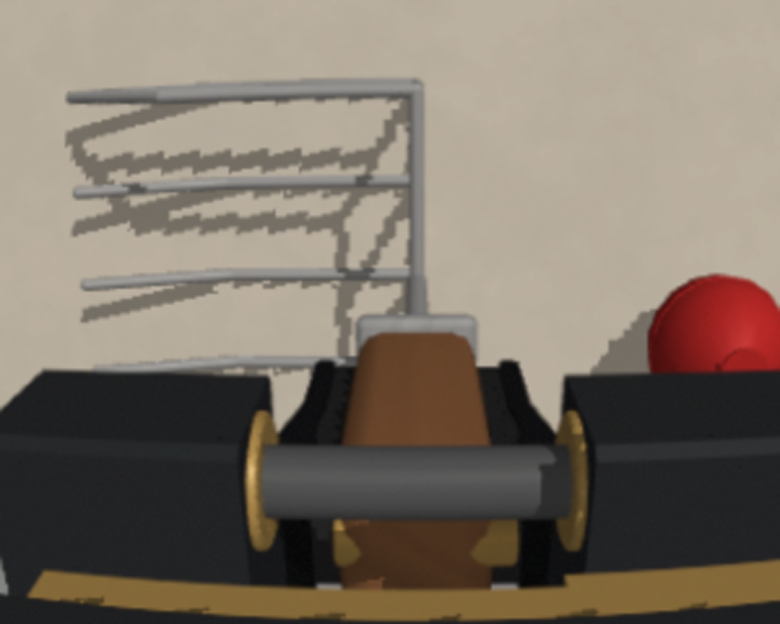

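{"name": "move_arm", "arguments": {"steps": [[1.5, 0, 0, -1.5, 0, 0, 0], [1.5, 0, 0, -2.5, 0, 0, 0], [1.5, 0, 0, -2.5, 0, 0, 0], [1.5, 0, 0, -2.5, 0, 0, 0], [1.5, 0, 0, 0, 0, 0, 0]]}}

```text
time_s: 4.62
tool_pos: [0.5386, -0.0057, 0.2296]
tool_rot: [179.5, -0.0, 77.4]
force: [1.2, 0.4, -0.9]
grip_width: 0.0238
```

```bash
cat >> pl.py <<'E'
M=np.array([[0,1,0],[1,0,0],[0,0,-1]],float)
NT=np.array([-.0015,-.110,.1198])   # nose in tool
PC=np.array([.5225,-.1960,0.]); PY=-4.5
def Rs(yaw,th): return R.from_euler("zy",[yaw,th],degrees=True).as_matrix()
def tool_of(nose,yaw,th):
    Rt_=Rs(yaw,th)@M; return np.array(nose)-Rt_@NT, R.from_matrix(Rt_).as_euler("xyz",degrees=True)
def pan(x,y,z): return PC+R.from_euler("z",PY,degrees=True).apply([x,y,z])
def scoop_now(o=None):
    o=o or env.get_obs(); Rm=Rt(o["tool_rot"]).as_matrix(); nose=o["tool_pos"]+Rm@NT
    e=R.from_matrix(Rm@M.T).as_euler("ZYX",degrees=True); nl=R.from_euler("z",-PY,degrees=True).apply(nose-PC)
    print("nose world",nose.round(4),"pan-local",nl.round(4),"yaw/pitch/roll",e.round(2)); return nose
def ploc(p): return R.from_euler("z",-PY,degrees=True).apply(np.array(p)-PC)
E
python3 - <<'E'
from pl import *
from cell import viewer
st(); scoop_now()
t=viewer.read_camera("top"); crop(t,190,130,380,280,4,"pics/t6.png"); s=viewer.read_camera("scene"); crop(s,170,120,390,320,3,"pics/s6.png")
p,r=tool_of(pan(-.005,-.002,.105),PY,0); print(p,r); plan(p,r,6,grip=1.5)
E
```

```text
t 4.62 pos [ 0.5386 -0.0057  0.2296] rot [ 1.7952e+02 -5.0000e-02  7.7400e+01] F [ 1.2  0.4 -0.9] T [-0.01 -0.22  0.01] g 0.0238 q [ 33.2   7.7 -38.3  99.7   5.   73.8 -18.8]
nose world [0.4319 0.0167 0.1089] pan-local [-0.107   0.2049  0.1089] yaw/pitch/roll [-12.6   -0.48   0.05]
[ 0.62713709 -0.20473666  0.2248    ] [-180.     0.    85.5]
[[1.5, -2.9, 2.2, 0.01, 0.0003, 0.0001, -0.0236], [1.5, -2.95, 2.13, 0.01, 0.0003, 0.0001, -0.0236], [1.5, -3.0, 2.06, 0.01, 0.0003, 0.0001, -0.0236], [1.5, -3.05, 1.99, 0.01, 0.0003, 0.0001, -0.0236], [1.5, -3.09, 1.92, 0.01, 0.0003, 0.0001, -0.0236]]
[[1.5, -3.14, 1.84, 0.01, 0.0003, 0.0001, -0.0236]]
```

View pics/s6.png

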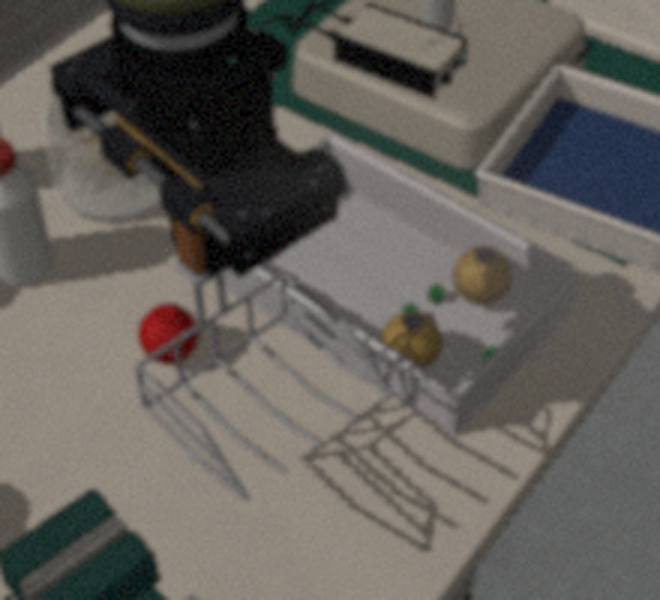

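View pics/t6.png

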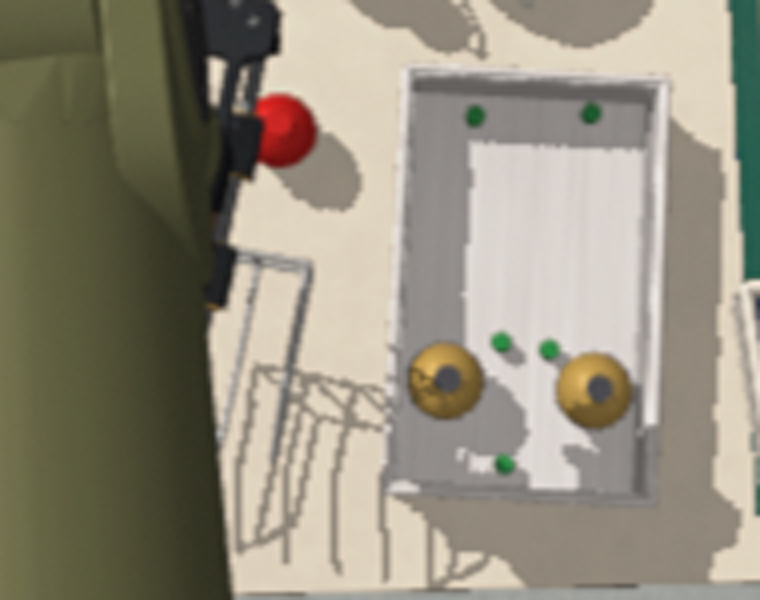

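```bash
python3 - <<'E'
from pl import *; import pickle
t,s=pickle.load(open("c0.pkl","rb"))
for n,p in [("jar near",(308,114)),("jar left",(286,93)),("tweez",(385,103)),("tw mid",(330,113)),("white bottle",(258,110)),("jarfar",(308,70))]: print(n,[atz(t,p,z).round(3).tolist()[:2] for z in (0,.05,.1)])
E
```

```text
jar near [[0.758, -0.175], [0.741, -0.171], [0.724, -0.167]]
jar left [[0.817, -0.118], [0.797, -0.117], [0.777, -0.116]]
tweez [[0.783, -0.379], [0.765, -0.365], [0.746, -0.351]]
tw mid [[0.76, -0.233], [0.742, -0.226], [0.725, -0.219]]
white bottle [[0.772, -0.043], [0.754, -0.046], [0.736, -0.049]]
jarfar [[0.879, -0.178], [0.856, -0.174], [0.832, -0.17]]
```

{"name": "move_arm", "arguments": {"steps": [[1.5, -2.9, 2.2, 0, 0, 0, -0.0236], [1.5, -2.95, 2.15, 0, 0, 0, -0.0236], [1.5, -3.0, 2.1, 0, 0, 0, -0.0236], [1.5, -3.05, 2.0, 0, 0, 0, -0.0236], [1.5, -3.1, 1.9, 0, 0, 0, -0.0236]]}}

```text
time_s: 5.13
tool_pos: [0.6115, -0.1733, 0.2221]
tool_rot: [-179.8, -0.0, 84.2]
force: [0.6, 0.5, -2.4]
grip_width: 0.0236
```

```bash
python3 - <<'E'
from pl import *
from cell import viewer
st(); scoop_now()
s=viewer.read_camera("scene"); crop(s,170,70,420,270,3,"pics/s7.png")
E
```

```text
t 5.13 pos [ 0.6115 -0.1733  0.2221] rot [-1.798e+02 -2.000e-02  8.423e+01] F [ 0.6  0.5 -2.4] T [-0.02 -0.16 -0.04] g 0.0236 q [ 39.1  20.5 -32.8  86.2  11.2  76.7  -0.3]
nose world [ 0.5015 -0.1636  0.1027] pan-local [-0.0235  0.0306  0.1027] yaw/pitch/roll [-5.76  0.2   0.02]
```

View pics/s7.png

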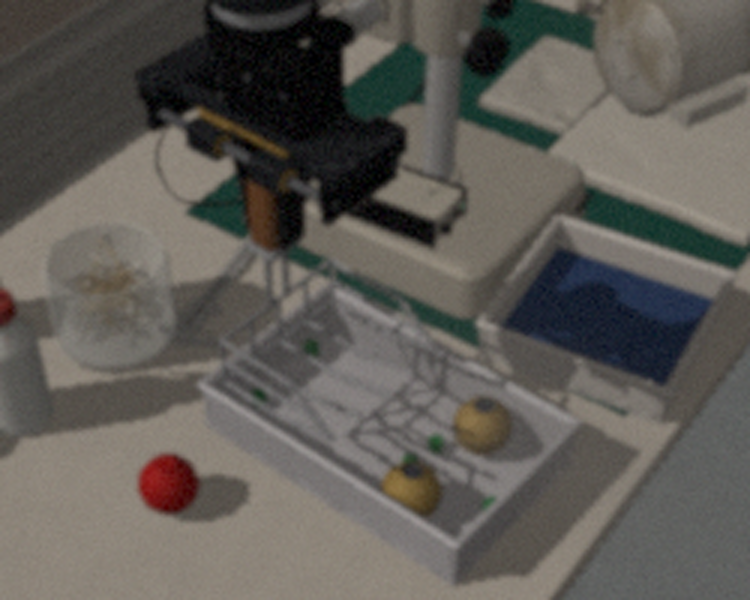

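```bash
python3 - <<'E'
from pl import *
p,r=tool_of(pan(-.004,-.002,.075),PY,-15); print(p,r); plan(p,r,4,grip=1.5)
p2,r=tool_of(pan(-.004,-.002,.012),PY,-15); print(p2,r); plan(p2,r,4,p,r,grip=1.5)
E
```

```text
[ 0.59338687 -0.20481512  0.21913071] [165.04416505  -1.16356866  85.65273567]
[[1.5, -0.58, -0.43, 0.05, -0.0654, 0.0074, -0.0075], [1.5, -0.58, -0.44, 0.02, -0.0654, 0.0074, -0.0075], [1.5, -0.57, -0.44, -0.01, -0.0654, 0.0074, -0.0075], [1.5, -0.57, -0.44, -0.05, -0.0654, 0.0074, -0.0075]]
[ 0.59338687 -0.20481512  0.15613071] [165.04416505  -1.16356866  85.65273567]
[[1.5, -0.03, -0.41, 1.52, 0.0, 0.0, 0.0], [1.5, -0.03, -0.41, 1.52, 0.0, 0.0, 0.0], [1.5, -0.03, -0.41, 1.52, 0.0, 0.0, 0.0], [1.5, -0.03, -0.41, 1.52, 0.0, 0.0, 0.0]]
```

{"name": "move_arm", "arguments": {"steps": [[1.5, -0.4, -0.4, 0, -0.0654, 0.0074, -0.0075], [1.5, -0.4, -0.4, 0, -0.0654, 0.0074, -0.0075], [1.5, -0.4, -0.4, 0, -0.0654, 0.0074, -0.0075], [1.5, -0.4, -0.4, 0, -0.0654, 0.0074, -0.0075], [1.5, 0, 0, 0, 0, 0, 0]]}}

```text
time_s: 5.6
tool_pos: [0.5899, -0.1877, 0.219]
tool_rot: [165.3, -1.4, 85.9]
force: [-1.9, -0.4, -3.2]
grip_width: 0.0234
```

```bash
python3 - <<'E'
from pl import *
from cell import viewer
st(); scoop_now()
p2,r=tool_of(pan(-.004,-.002,.014),PY,-15); print(p2,r); plan(p2,r,4,grip=1.5)
s=viewer.read_camera("scene"); crop(s,170,70,420,270,3,"pics/s8.png")
t=viewer.read_camera("top"); crop(t,270,130,380,270,5,"pics/t8.png")
E
```

```text
t 5.6 pos [ 0.5899 -0.1877  0.219 ] rot [165.33  -1.43  85.86] F [-1.9 -0.4 -3.2] T [-0.08  0.45  0.03] g 0.0234 q [ 49.4   8.3 -34.2 101.3   0.4  57.7  11.6]
nose world [ 0.5142 -0.1801  0.0753] pan-local [-0.0095  0.0152  0.0753] yaw/pitch/roll [ -4.51 -14.67   1.48]
[ 0.59338687 -0.20481512  0.15813071] [165.04416505  -1.16356866  85.65273567]
[[1.5, -0.46, -0.27, 1.49, -0.0013, -0.0014, 0.0006], [1.5, -0.46, -0.27, 1.49, -0.0013, -0.0014, 0.0006], [1.5, -0.45, -0.27, 1.49, -0.0013, -0.0014, 0.0006], [1.5, -0.45, -0.27, 1.49, -0.0013, -0.0014, 0.0006]]
```

View pics/s8.png

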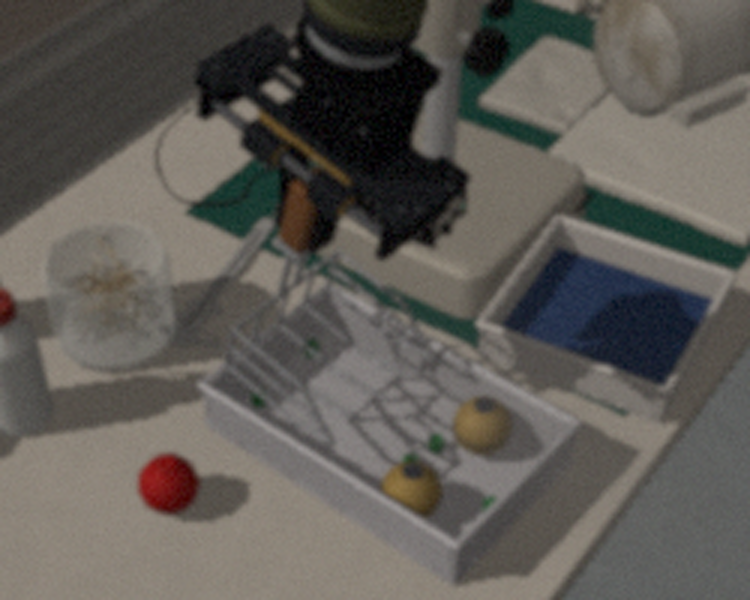

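View pics/t8.png

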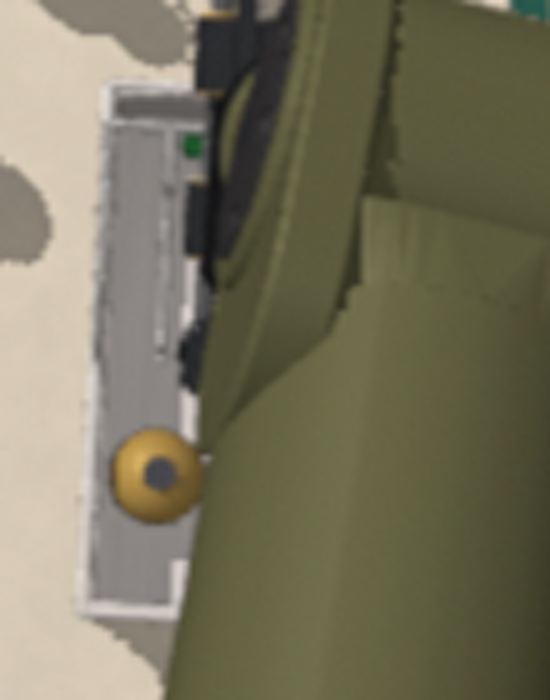

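{"name": "move_arm", "arguments": {"steps": [[1.5, -0.85, 0, 0.2, 0, 0, 0], [1.5, -0.85, 0, 0.2, 0, 0, 0], [1.5, 0, 0, 0, 0, 0, 0], [1.5, 0, 0, 0, 0, 0, 0]]}}

```text
time_s: 6.03
tool_pos: [0.595, -0.204, 0.2179]
tool_rot: [165.0, -1.5, 86.0]
force: [-0.0, 1.0, -2.2]
grip_width: 0.0234
```

```bash
python3 - <<'E'
from pl import *
from cell import viewer
st(); scoop_now()
p2,r=tool_of(pan(-.004,-.002,.014),PY,-15); print(p2,r); plan(p2,r,4,grip=1.5)
t=viewer.read_camera("top"); crop(t,270,130,380,270,5,"pics/t9.png")
E
```

```text
t 6.03 pos [ 0.595  -0.204   0.2179] rot [165.04  -1.51  86.02] F [-0.   1.  -2.2] T [ 0.    0.33 -0.  ] g 0.0234 q [ 50.    9.6 -33.6 100.2   0.5  57.5  13. ]
nose world [ 0.52   -0.1965  0.0738] pan-local [-0.0024 -0.0007  0.0738] yaw/pitch/roll [ -4.39 -14.96   1.56]
[ 0.59338687 -0.20481512  0.15813071] [165.04416505  -1.16356866  85.65273567]
[[1.5, -0.06, -0.42, 1.43, -0.0, -0.0019, 0.0011], [1.5, -0.06, -0.42, 1.43, -0.0, -0.0019, 0.0011], [1.5, -0.06, -0.42, 1.43, -0.0, -0.0019, 0.0011], [1.5, -0.06, -0.42, 1.43, -0.0, -0.0019, 0.0011]]
```

View pics/t9.png

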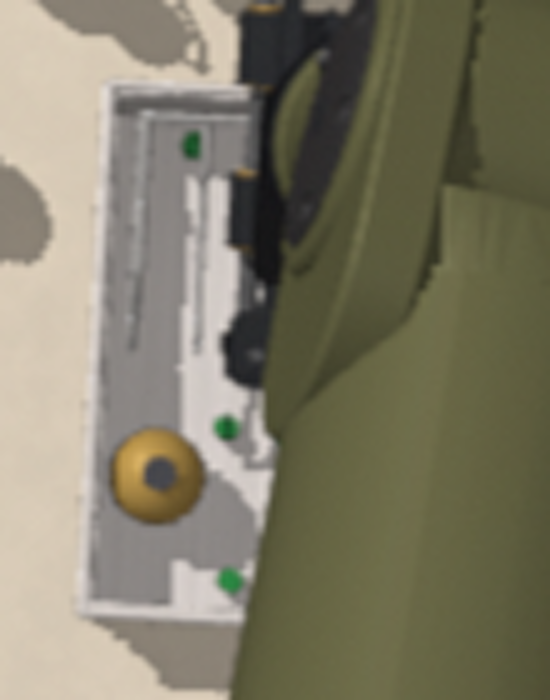

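```bash
sed -i 's/from_euler("zy"/from_euler("ZY"/' pl.py; python3 - <<'E'
from pl import *; import pickle
t,s=pickle.load(open("c0.pkl","rb"))
st(); n=scoop_now()
for p in [(133,350),(197,352)]: print("tip",ploc(atz(t,(270+p[0]/5-.4,130+p[1]/5-.4),.0755)))
tip=[pan(*(ploc(n)+[0,y,0])) for y in (.062,.031,0)]; print(proj(t,tip))
print("pan corners top",[ploc(x) .round(4).tolist() for x in [atz(t,(270+a/5-.4,130+b/5-.4),.052) for a,b in [(107,85),(80,612)]]])
p2,r=tool_of(pan(-.004,-.002,.014),PY,-15); print(p2,r); plan(p2,r,4,grip=1.5)
E
```

```text
t 6.08 pos [ 0.5951 -0.2032  0.2182] rot [165.02  -1.52  86.06] F [ 1.   0.6 -1.8] T [-0.    0.35 -0.02] g 0.0237 q [ 50.    9.6 -33.7 100.2   0.5  57.5  13. ]
nose world [ 0.5202 -0.1957  0.074 ] pan-local [-0.0023  0.0001  0.074 ] yaw/pitch/roll [ -4.34 -14.98   1.57]
tip [-0.0045873   0.06168012  0.0755    ]
tip [-0.00389758  0.03123865  0.0755    ]
[[296.0614364  198.73376662]
 [309.05847108 199.43234216]
 [322.06254448 200.13129603]]
pan corners top [[0.1296, 0.0805, 0.052], [-0.1298, 0.08, 0.052]]
[ 0.59348646 -0.2020883   0.15818801] [165.    0.   85.5]
[[1.5, -0.01, -0.43, 1.44, -0.0001, -0.007, 0.0007], [1.5, -0.0, -0.43, 1.44, -0.0001, -0.007, 0.0007], [1.5, 0.01, -0.43, 1.44, -0.0001, -0.007, 0.0007], [1.5, 0.02, -0.43, 1.44, -0.0001, -0.007, 0.0007]]
```

{"name": "move_arm", "arguments": {"steps": [[1.5, -0.05, -0.43, 1.44, 0, -0.007, 0], [1.5, -0.05, -0.43, 1.44, 0, -0.007, 0], [1.5, -0.05, -0.43, 1.44, 0, -0.007, 0], [1.5, 0, -0.43, 1.44, 0, -0.007, 0], [1.5, 0, 0, 0, 0, 0, 0]]}}

```text
time_s: 6.5
tool_pos: [0.5911, -0.2019, 0.1549]
tool_rot: [165.3, -0.0, 85.7]
force: [-0.7, 0.3, -3.5]
grip_width: 0.0237
```

```bash
python3 - <<'E'
from pl import *
from cell import viewer
st(); scoop_now()
p2,r=tool_of(pan(-.004,-.0025,.008),PY,-15); print(p2,r); plan(p2,r,2,grip=1.5)
s=viewer.read_camera("scene"); crop(s,170,70,420,270,3,"pics/s10.png")
t=viewer.read_camera("top"); crop(t,270,130,380,270,5,"pics/t10.png")
E
```

```text
t 6.5 pos [ 0.5911 -0.2019  0.1549] rot [ 1.6533e+02 -4.0000e-02  8.5740e+01] F [-0.7  0.3 -3.5] T [ 0.09  0.48 -0.  ] g 0.0237 q [ 48.3  12.2 -33.2 105.1   4.6  50.4   9.8]
nose world [ 0.5151 -0.1977  0.0111] pan-local [-0.0072 -0.0022  0.0111] yaw/pitch/roll [ -4.27 -14.67   0.04]
[ 0.59344723 -0.20258676  0.15218801] [165.    0.   85.5]
[[1.5, -0.02, 0.08, 0.16, -0.0029, -0.0009, 0.002], [1.5, -0.02, 0.08, 0.16, -0.0029, -0.0009, 0.002]]
```

View pics/s10.png

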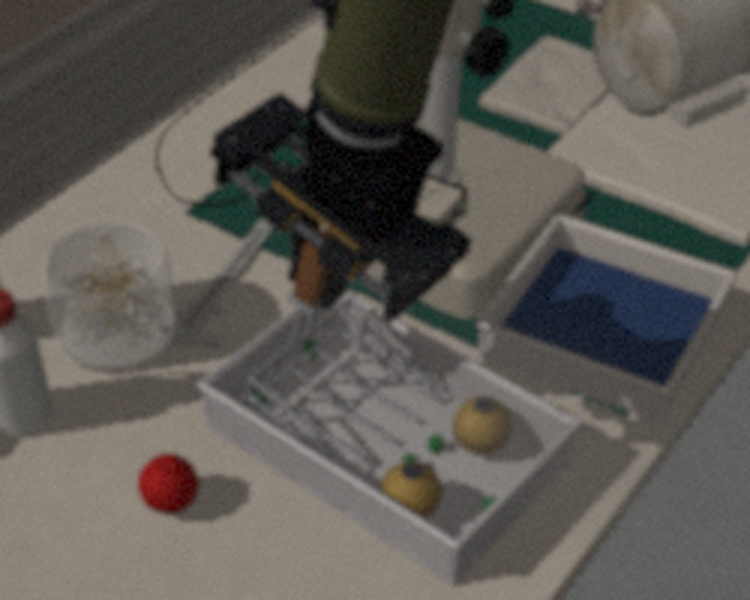

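View pics/t10.png

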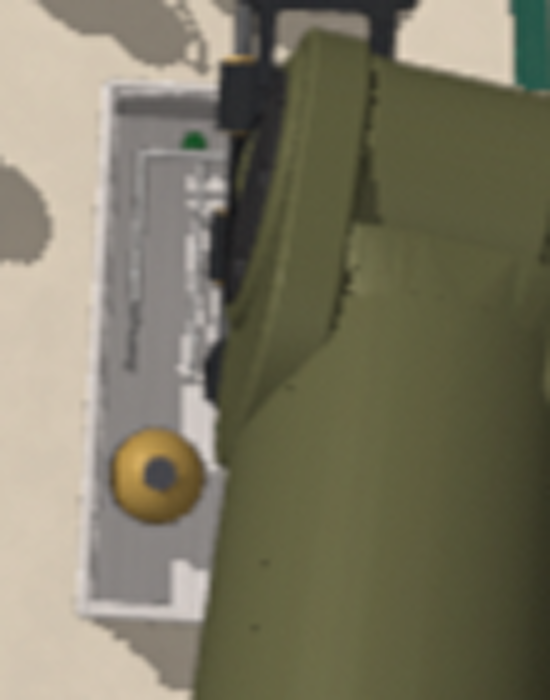

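{"name": "move_arm", "arguments": {"steps": [[1.5, 0, -0.03, 0.15, -0.004, 0, 0.002], [1.5, 0, -0.03, 0.15, 0, 0, 0], [1.5, 0, 0, 0, 0, 0, 0]]}}

```text
time_s: 6.85
tool_pos: [0.5935, -0.2039, 0.1561]
tool_rot: [164.7, 0.1, 85.5]
force: [-0.3, -0.3, -1.8]
grip_width: 0.0234
```

```bash
python3 - <<'E'
from pl import *
st(); scoop_now()
E
```

```text
t 6.85 pos [ 0.5935 -0.2039  0.1561] rot [1.647e+02 1.000e-01 8.554e+01] F [-0.3 -0.3 -1.8] T [0.05 0.31 0.01] g 0.0234 q [ 48.4  12.1 -33.2 105.2   4.5  49.7   9.8]
nose world [ 0.5191 -0.1998  0.0115] pan-local [-0.003  -0.0041  0.0115] yaw/pitch/roll [ -4.44 -15.3   -0.1 ]
```

{"name": "move_arm", "arguments": {"steps": [[1.5, 0.08, -0.05, 0.2, 0, 0, 0], [1.5, 0, -0.05, 0.15, 0, 0, 0], [1.5, 0, 0, 0, 0, 0, 0], [1.5, 0, 0, 0, 0, 0, 0]]}}

```text
time_s: 7.18
tool_pos: [0.5932, -0.2029, 0.1517]
tool_rot: [164.8, 0.1, 85.6]
force: [0.8, 0.0, -2.2]
grip_width: 0.024
```

```bash
python3 - <<'E'
from pl import *
st(); scoop_now()
E
```

```text
t 7.18 pos [ 0.5932 -0.2029  0.1517] rot [1.6476e+02 7.0000e-02 8.5550e+01] F [ 0.8  0.  -2.2] T [-0.01  0.29 -0.  ] g 0.024 q [ 48.3  12.3 -33.2 105.5   4.7  49.3   9.6]
nose world [ 0.5186 -0.1987  0.0072] pan-local [-0.0036 -0.003   0.0072] yaw/pitch/roll [ -4.43 -15.24  -0.08]
```

{"name": "move_arm", "arguments": {"steps": [[1.5, 0, -0.04, 0.15, 0, 0, 0], [1.5, 0, 0, 0, 0, 0, 0], [1.5, 0, 0, 0, 0, 0, 0]]}}

```text
time_s: 7.43
tool_pos: [0.5935, -0.203, 0.1514]
tool_rot: [164.7, 0.1, 85.5]
force: [-2.4, -0.0, 5.2]
grip_width: 0.0238
```

```bash
python3 - <<'E'
from pl import *
st(); scoop_now()
E
```

```text
t 7.43 pos [ 0.5935 -0.203   0.1514] rot [1.6473e+02 1.0000e-01 8.5540e+01] F [-2.4 -0.   5.2] T [0.38 1.15 0.09] g 0.0238 q [ 48.3  12.3 -33.2 105.5   4.8  49.2   9.5]
nose world [ 0.519  -0.199   0.0068] pan-local [-0.0032 -0.0032  0.0068] yaw/pitch/roll [ -4.43 -15.27  -0.1 ]
```

```bash
python3 - <<'E'
from pl import *
Rm=R.from_matrix(Rs(PY,-15)@M)
d=pan(-1,0,0)-PC; print(Rm.inv().apply(d), "up",Rm.inv().apply([0,0,1]))
E
```

```text
[-6.67713032e-17 -9.65925826e-01 -2.58819045e-01] up [ 0.          0.25881905 -0.96592583]
```

{"name": "move_arm", "arguments": {"steps": [[1.5, 0, 0.02, -0.08, 0, 0, 0], [1.5, 0.01, -0.87, -0.233, 0, 0, 0], [1.5, 0.01, -0.87, -0.233, 0, 0, 0], [1.5, 0.01, -0.87, -0.233, 0, 0, 0], [1.5, 0, 0, 0, 0, 0, 0]]}}

```text
time_s: 7.85
tool_pos: [0.5646, -0.2007, 0.1513]
tool_rot: [164.8, 0.1, 85.5]
force: [-1.3, -0.3, 4.8]
grip_width: 0.0239
```

```bash
python3 - <<'E'
from pl import *
from cell import viewer
st(); scoop_now()
s=viewer.read_camera("scene"); crop(s,230,150,380,270,5,"pics/s11.png")
t=viewer.read_camera("top"); crop(t,270,130,380,270,5,"pics/t11.png")
E
```

```text
t 7.85 pos [ 0.5646 -0.2007  0.1513] rot [1.6481e+02 1.2000e-01 8.5500e+01] F [-1.3 -0.3  4.8] T [0.52 0.79 0.11] g 0.0239 q [ 50.4   8.8 -33.5 109.1   2.   48.7  12.2]
nose world [ 0.4899 -0.1966  0.0068] pan-local [-0.0325 -0.0032  0.0068] yaw/pitch/roll [ -4.47 -15.19  -0.13]
```

View pics/s11.png

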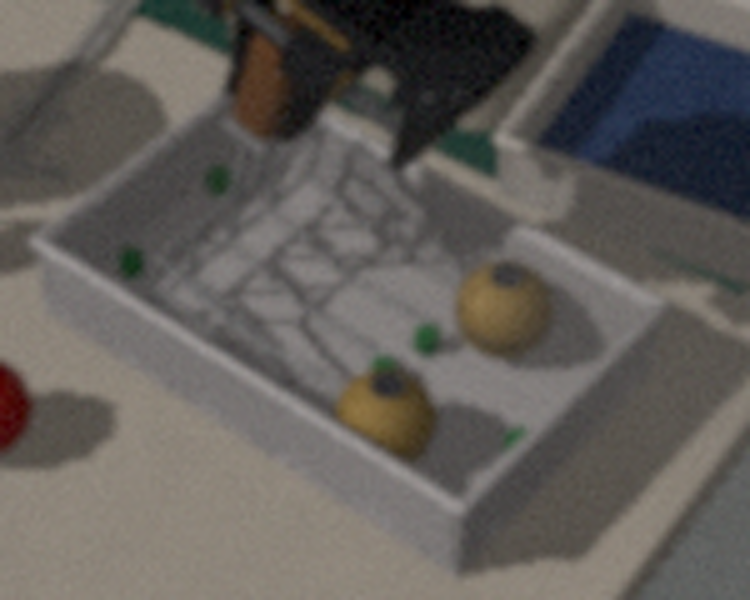

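View pics/t11.png

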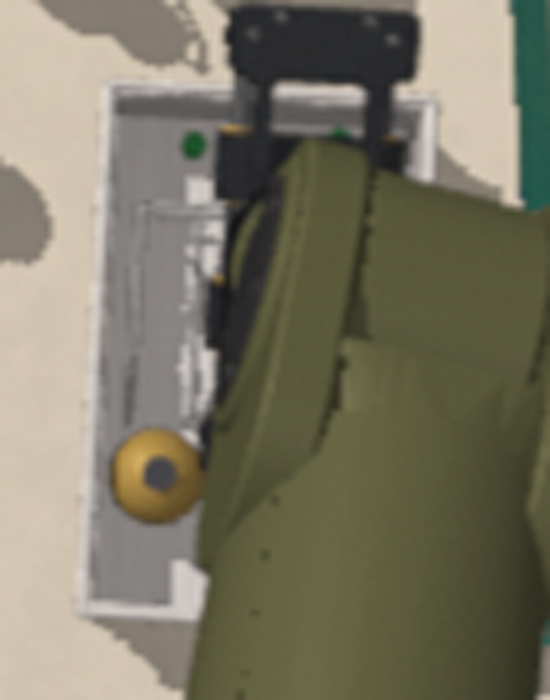

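{"name": "move_arm", "arguments": {"steps": [[1.5, 0.01, -0.66, -0.23, 0, 0, 0], [1.5, 0.01, -0.68, -0.182, 0, 0, 0], [1.5, 0.01, -0.68, -0.182, 0, 0, 0], [1.5, 0, -0.68, -0.182, 0, 0, 0], [1.5, 0, 0, 0, 0, 0, 0]]}}

```text
time_s: 8.37
tool_pos: [0.5368, -0.198, 0.1513]
tool_rot: [164.8, 0.1, 85.5]
force: [-0.2, 0.7, 2.7]
grip_width: 0.0234
```

```bash
cat > look.py <<'E'
from pl import *
from cell import viewer
import sys
k=sys.argv[1]
st(); scoop_now()
s=viewer.read_camera("scene"); crop(s,230,150,380,270,5,f"pics/s{k}.png")
t=viewer.read_camera("top"); crop(t,270,130,380,270,3.6,"pics/_t.png")
a=cv2.imread(f"pics/s{k}.png"); b=cv2.imread("pics/_t.png"); H=504; a=cv2.resize(a[:, :560],(470,H)); b=b[:H,:330]
b=cv2.resize(b,(330,H)); cv2.imwrite(f"pics/s{k}.png",np.hstack([a,b]))
E
python3 look.py 12
```

```text
t 8.37 pos [ 0.5368 -0.198   0.1513] rot [1.6483e+02 9.0000e-02 8.5520e+01] F [-0.2  0.7  2.7] T [0.32 0.42 0.12] g 0.0234 q [ 52.2   5.3 -33.5 112.5  -1.1  48.4  15.4]
nose world [ 0.4621 -0.1939  0.0069] pan-local [-0.0604 -0.0026  0.0069] yaw/pitch/roll [ -4.46 -15.17  -0.1 ]
```

View pics/s12.png

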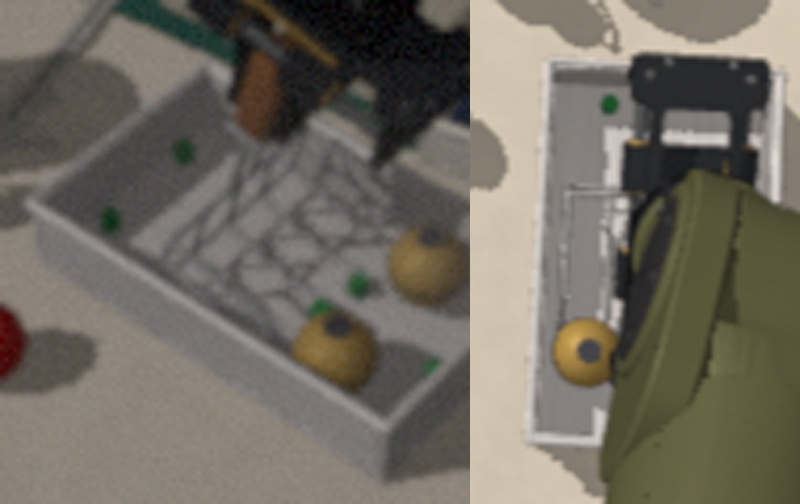

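{"name": "move_arm", "arguments": {"steps": [[1.5, 0, -0.55, -0.165, 0, 0, 0], [1.5, 0, -0.58, -0.155, 0, 0, 0], [1.5, 0, -0.58, -0.155, 0, 0, 0], [1.5, 0, -0.4, -0.105, 0, 0, 0], [1.5, 0, 0, 0, 0, 0, 0]]}}

```text
time_s: 8.88
tool_pos: [0.5155, -0.1963, 0.1513]
tool_rot: [164.8, 0.1, 85.5]
force: [1.4, -0.5, 2.4]
grip_width: 0.024
```

```bash
sed -i 's/a\[:, :560\]/a[:, 140:700]/' look.py; python3 look.py 13
```

```text
t 8.88 pos [ 0.5155 -0.1963  0.1513] rot [1.648e+02 9.000e-02 8.552e+01] F [ 1.4 -0.5  2.4] T [ 0.23  0.06 -0.02] g 0.024 q [ 53.5   2.4 -33.2 115.1  -3.7  48.3  18.1]
nose world [ 0.4409 -0.1922  0.0069] pan-local [-0.0817 -0.0026  0.0069] yaw/pitch/roll [ -4.46 -15.2   -0.09]
```

View pics/s13.png

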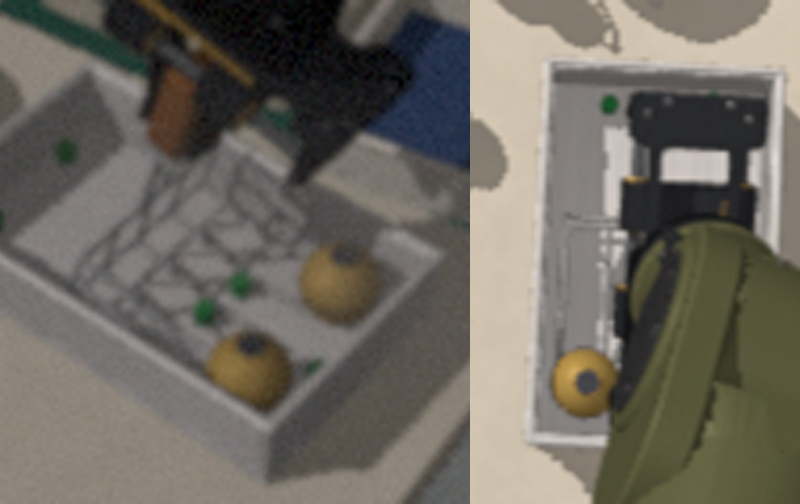

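{"name": "move_arm", "arguments": {"steps": [[1.5, 0, -0.58, -0.155, 0, 0, 0], [1.5, 0, -0.58, -0.155, 0, 0, 0], [1.5, 0, -0.58, -0.155, 0, 0, 0], [1.5, 0, 0, 0, 0, 0, 0]]}}

```text
time_s: 9.32
tool_pos: [0.498, -0.195, 0.1515]
tool_rot: [164.7, 0.1, 85.5]
force: [3.4, 0.0, 1.8]
grip_width: 0.0231
```

```bash
python3 look.py 14
```

```text
t 9.32 pos [ 0.498  -0.195   0.1515] rot [1.6471e+02 9.0000e-02 8.5510e+01] F [3.4 0.  1.8] T [ 0.14 -0.63 -0.04] g 0.0231 q [ 54.4   0.  -32.8 117.2  -5.8  48.3  20.5]
nose world [ 0.4236 -0.1909  0.0069] pan-local [-0.099  -0.0027  0.0069] yaw/pitch/roll [ -4.47 -15.29  -0.1 ]
```

View pics/s14.png

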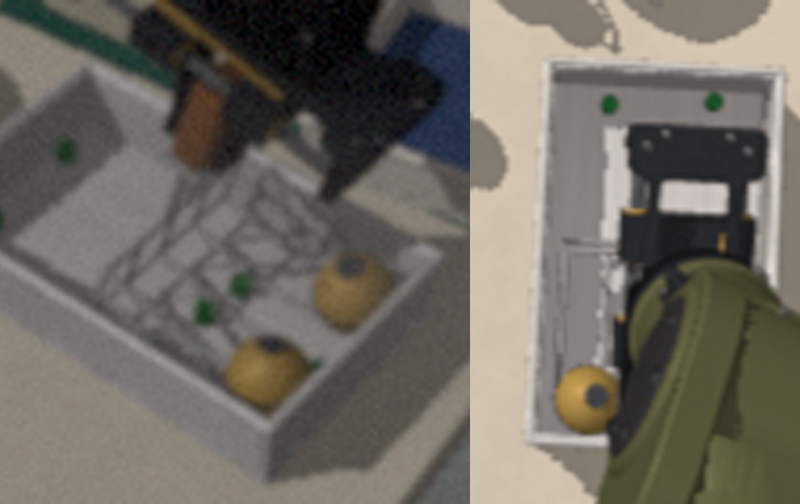

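{"name": "move_arm", "arguments": {"steps": [[1.5, 0, -0.48, -0.13, 0, 0, 0], [1.5, 0, -0.48, -0.13, 0, 0, 0], [1.5, 0, 0, 0, 0, 0, 0]]}}

```text
time_s: 9.67
tool_pos: [0.488, -0.1942, 0.1514]
tool_rot: [164.8, 0.1, 85.5]
force: [3.3, 0.3, 4.0]
grip_width: 0.0235
```

```bash
python3 look.py 15
```

```text
t 9.67 pos [ 0.488  -0.1942  0.1514] rot [1.6478e+02 8.0000e-02 8.5530e+01] F [3.3 0.3 4. ] T [ 0.19 -0.46 -0.06] g 0.0235 q [ 54.8  -1.3 -32.4 118.3  -7.   48.5  21.8]
nose world [ 0.4134 -0.19    0.0069] pan-local [-0.1092 -0.0026  0.0069] yaw/pitch/roll [ -4.44 -15.22  -0.08]
```

View pics/s15.png

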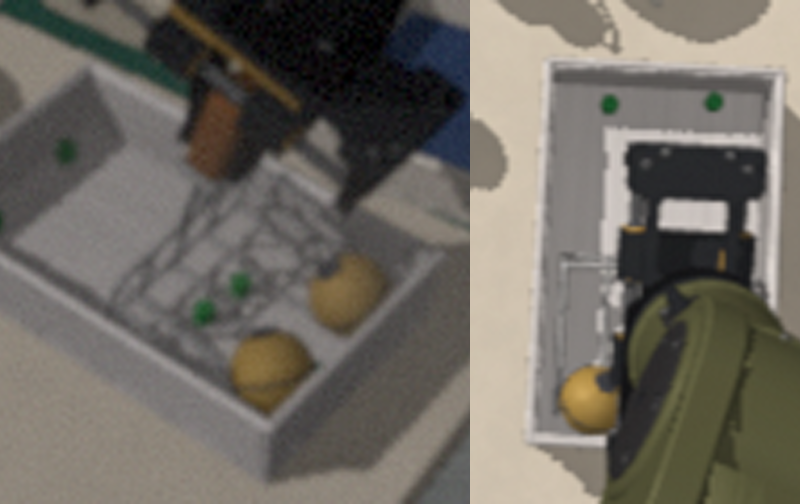

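{"name": "move_arm", "arguments": {"steps": [[1.5, 0, -0.4, -0.105, 0, 0, 0], [1.5, 0, -0.4, -0.105, 0, 0, 0], [1.5, 0, 0, 0, 0, 0, 0]]}}

```text
time_s: 10.02
tool_pos: [0.4801, -0.1936, 0.1514]
tool_rot: [164.7, 0.1, 85.5]
force: [2.6, -0.3, 3.9]
grip_width: 0.0237
```

```bash
python3 look.py 16
```

```text
t 10.02 pos [ 0.4801 -0.1936  0.1514] rot [1.6474e+02 8.0000e-02 8.5530e+01] F [ 2.6 -0.3  3.9] T [ 0.17 -0.67  0.01] g 0.0237 q [ 55.1  -2.4 -32.1 119.2  -8.   48.6  22.9]
nose world [ 0.4056 -0.1894  0.0068] pan-local [-0.117  -0.0026  0.0068] yaw/pitch/roll [ -4.45 -15.26  -0.08]
```

View pics/s16.png

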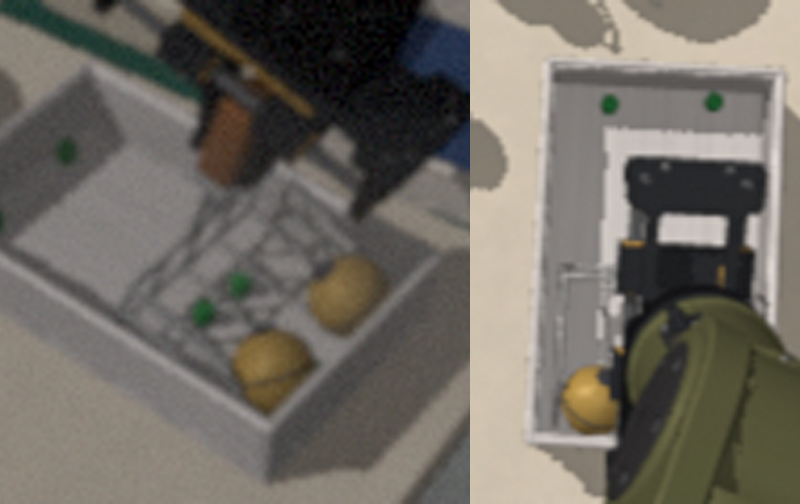

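{"name": "move_arm", "arguments": {"steps": [[1.5, 0, -0.25, -0.065, 0, 0, 0], [1.5, 0, -0.15, -0.04, 0, 0, 0], [1.5, 0, 0, 0, 0, 0, 0]]}}

```text
time_s: 10.37
tool_pos: [0.4766, -0.1933, 0.1515]
tool_rot: [164.7, 0.1, 85.5]
force: [4.3, -1.6, 4.8]
grip_width: 0.0237
```

```bash
python3 look.py 17; python3 - <<'E'
from pl import *
from cell import viewer
w=viewer.read_camera("wrist"); cv2.imwrite("pics/w17.png",w["img"][:,:,::-1])
E
```

```text
t 10.37 pos [ 0.4766 -0.1933  0.1515] rot [1.6469e+02 9.0000e-02 8.5540e+01] F [ 4.3 -1.6  4.8] T [-0.02 -1.11 -0.1 ] g 0.0237 q [ 55.2  -2.9 -31.9 119.6  -8.4  48.6  23.4]
nose world [ 0.4022 -0.1892  0.0069] pan-local [-0.1205 -0.0027  0.0069] yaw/pitch/roll [ -4.44 -15.31  -0.09]
```

View pics/s17.png

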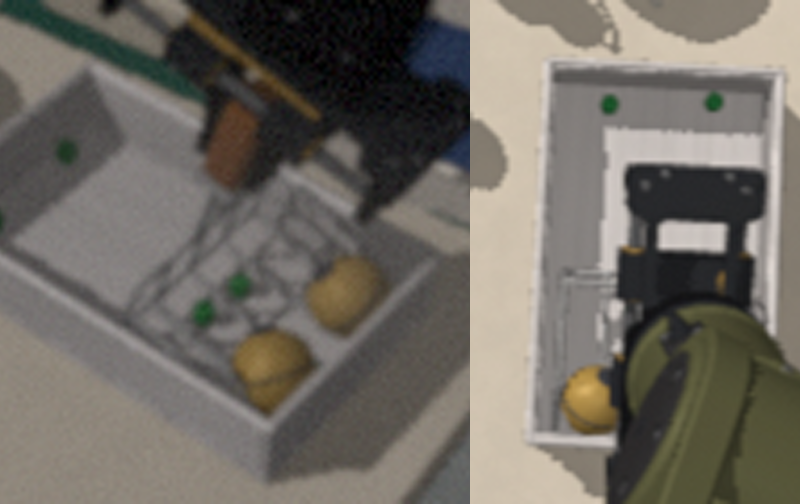

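View pics/w17.png

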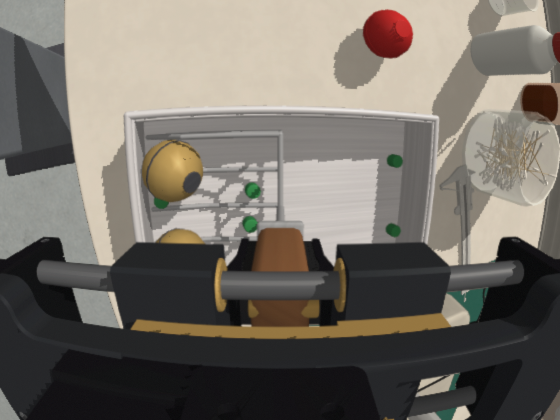

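```bash
cat >> pl.py <<'E'
def seq(wps,n,grip=1.5,start=None):
    """wps: list of (nose,yaw,th) ; first segment from current"""
    o=env.get_obs(); Rm=Rt(o["tool_rot"]).as_matrix(); e=R.from_matrix(Rm@M.T).as_euler("ZYX",degrees=True)
    cur=(o["tool_pos"]+Rm@NT,e[0],e[1]); P=o["tool_pos"];Q=Rt(o["tool_rot"]); 
    for (w,k) in zip(wps,n):
        rows=[]
        for i in range(1,k+1):
            a=i/k; nn=np.array(cur[0])*(1-a)+np.array(w[0])*a
            p,r=tool_of(nn,cur[1]*(1-a)+w[1]*a,cur[2]*(1-a)+w[2]*a); Q1=Rt(r)
            rows.append([grip]+(Q.inv().apply(p-P)*100).round(2).tolist()+(Q.inv()*Q1).as_rotvec().round(3).tolist()); P,Q=p,Q1
        cur=w
        for i in range(0,k,5): print(rows[i:i+5])
        print("--")
E
python3 - <<'E'
from pl import *
seq([(pan(-.1195,-.0026,.012),PY,-8),(pan(-.1185,-.0026,.023),PY,0),(pan(-.117,-.0026,.045),PY,10)],[3,3,4])
E
```

```text
[[1.5, -0.02, 0.57, 0.32, 0.042, 0.001, 0.0], [1.5, -0.0, 0.57, 0.32, 0.042, -0.0, 0.0], [1.5, -0.0, 0.56, 0.32, 0.042, -0.0, 0.0]]
--
[[1.5, -0.0, 0.63, 0.17, 0.047, 0.0, 0.0], [1.5, 0.0, 0.61, 0.16, 0.047, -0.0, -0.0], [1.5, 0.0, 0.6, 0.16, 0.047, -0.0, -0.0]]
--
[[1.5, -0.0, 0.55, -0.06, 0.044, 0.0, -0.0], [1.5, 0.0, 0.53, -0.06, 0.044, 0.0, 0.0], [1.5, -0.0, 0.5, -0.06, 0.044, -0.0, -0.0], [1.5, -0.0, 0.48, -0.06, 0.044, 0.0, 0.0]]
--
```

{"name": "move_arm", "arguments": {"steps": [[1.5, 0, 0.57, 0.32, 0.042, 0, 0], [1.5, 0, 0.57, 0.32, 0.042, 0, 0], [1.5, 0, 0.56, 0.32, 0.042, 0, 0], [1.5, 0, 0, 0, 0, 0, 0]]}}

```text
time_s: 10.85
tool_pos: [0.4952, -0.1948, 0.146]
tool_rot: [172.2, 0.1, 85.7]
force: [-0.7, -0.3, 14.6]
grip_width: 0.0238
```

```bash
cat > lw.py <<'E'
from pl import *
from cell import viewer
import sys
k=sys.argv[1]; st(); scoop_now()
w=viewer.read_camera("wrist"); s=viewer.read_camera("scene")
crop(w,100,90,300,260,2.4,"pics/_a.png"); crop(s,270,160,380,270,3.71,"pics/_b.png")
a=cv2.imread("pics/_a.png"); b=cv2.imread("pics/_b.png"); b=b[:a.shape[0],:318]
cv2.imwrite(f"pics/lw{k}.png",np.hstack([a,b]))
E
python3 lw.py 18
```

```text
t 10.85 pos [ 0.4952 -0.1948  0.146 ] rot [1.7224e+02 9.0000e-02 8.5660e+01] F [-0.7 -0.3 14.6] T [ 0.01  0.5  -0.25] g 0.0238 q [ 52.7   5.3 -34.  112.1   1.3  56.   14. ]
nose world [ 0.4025 -0.1895  0.0124] pan-local [-0.1201 -0.0029  0.0124] yaw/pitch/roll [-4.33 -7.76 -0.09]
```

View pics/lw18.png

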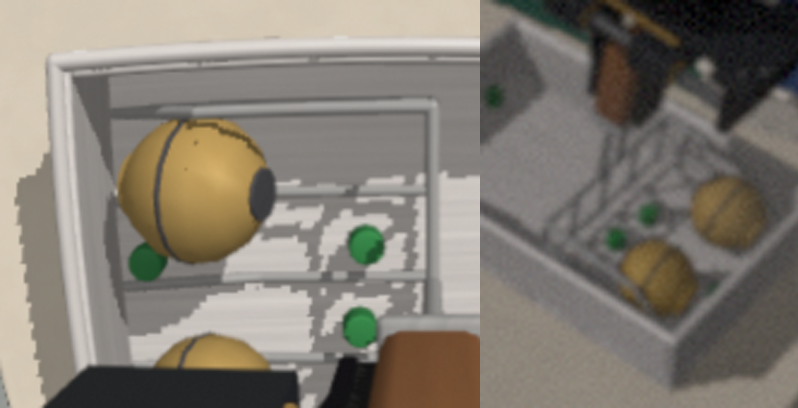

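```bash
python3 - <<'E'
from pl import *
seq([(pan(-.1195,-.0026,.025),PY,0),(pan(-.118,-.0026,.048),PY,10)],[4,4])
E
```

```text
[[1.5, -0.01, 0.47, 0.08, 0.034, 0.001, 0.0], [1.5, 0.0, 0.45, 0.07, 0.034, -0.0, 0.0], [1.5, 0.0, 0.44, 0.07, 0.034, -0.0, 0.0], [1.5, 0.0, 0.43, 0.07, 0.034, -0.0, 0.0]]
--
[[1.5, -0.0, 0.55, -0.08, 0.044, 0.0, -0.0], [1.5, 0.0, 0.52, -0.08, 0.044, 0.0, 0.0], [1.5, -0.0, 0.5, -0.08, 0.044, -0.0, -0.0], [1.5, -0.0, 0.47, -0.08, 0.044, 0.0, 0.0]]
--
```

{"name": "move_arm", "arguments": {"steps": [[1.5, 0, 0.45, -0.1, 0.034, 0, 0], [1.5, 0, 0.45, 0.05, 0.034, 0, 0], [1.5, 0, 0.44, 0.05, 0.034, 0, 0], [1.5, 0, 0.43, 0.05, 0.034, 0, 0], [1.5, 0, 0, 0, 0, 0, 0]]}}

```text
time_s: 11.37
tool_pos: [0.5112, -0.1951, 0.1439]
tool_rot: [-179.8, -0.1, 85.7]
force: [2.5, 0.3, -3.8]
grip_width: 0.0237
```

```bash
python3 lw.py 19
```

```text
t 11.37 pos [ 0.5112 -0.1951  0.1439] rot [-1.7984e+02 -6.0000e-02  8.5650e+01] F [ 2.5  0.3 -3.8] T [-0.17 -1.07 -0.09] g 0.0237 q [ 48.5  13.2 -34.1 104.1   8.1  65.3   7.4]
nose world [ 0.4011 -0.1881  0.0244] pan-local [-0.1217 -0.0017  0.0244] yaw/pitch/roll [-4.35  0.16  0.06]
```

View pics/lw19.png

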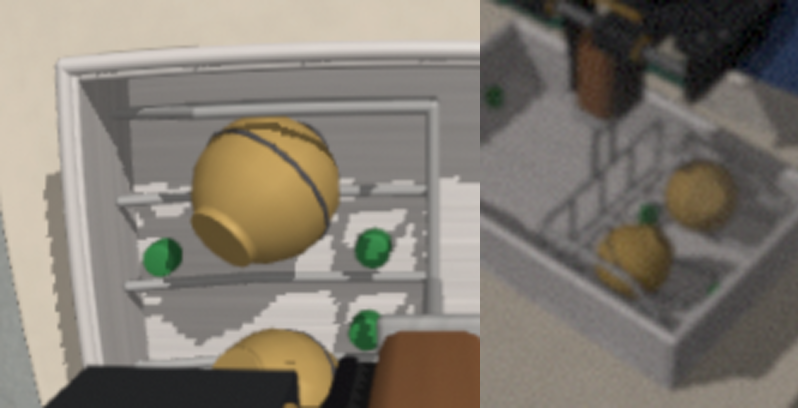

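```bash
python3 - <<'E'
from pl import *
seq([(pan(-.117,-.0026,.052),PY,9),(pan(-.115,-.0026,.10),PY,12)],[5,5])
E
```

```text
[[1.5, -0.01, 0.47, -0.2, 0.031, -0.001, 0.0], [1.5, -0.02, 0.45, -0.2, 0.031, 0.0, 0.0], [1.5, -0.02, 0.43, -0.2, 0.031, 0.0, 0.0], [1.5, -0.02, 0.41, -0.21, 0.031, 0.0, 0.0], [1.5, -0.02, 0.4, -0.21, 0.031, 0.0, 0.0]]
--
[[1.5, -0.0, 0.01, -0.84, 0.01, -0.0, -0.0], [1.5, 0.0, 0.0, -0.84, 0.01, -0.0, -0.0], [1.5, -0.0, -0.01, -0.84, 0.01, 0.0, 0.0], [1.5, -0.0, -0.02, -0.83, 0.01, -0.0, -0.0], [1.5, 0.0, -0.03, -0.83, 0.01, 0.0, 0.0]]
--
```

{"name": "move_arm", "arguments": {"steps": [[1.5, 0, 0.47, -0.2, 0.031, 0, 0], [1.5, 0, 0.45, -0.2, 0.031, 0, 0], [1.5, 0, 0.43, -0.2, 0.031, 0, 0], [1.5, 0, 0.41, -0.2, 0.031, 0, 0], [1.5, 0, 0.4, -0.2, 0.031, 0, 0]]}}

```text
time_s: 11.88
tool_pos: [0.5318, -0.1978, 0.1543]
tool_rot: [-171.0, 0.1, 85.6]
force: [-0.2, -0.1, -3.3]
grip_width: 0.0234
```

{"name": "move_arm", "arguments": {"steps": [[1.5, 0, 0, -0.8, 0.01, 0, 0], [1.5, 0, 0, -0.8, 0.01, 0, 0], [1.5, 0, 0, -0.8, 0.01, 0, 0], [1.5, 0, 0, -0.5, 0, 0, 0], [1.5, 0, 0, 0, 0, 0, 0]]}}

```text
time_s: 12.3
tool_pos: [0.5383, -0.1982, 0.1841]
tool_rot: [-169.6, 0.1, 85.6]
force: [0.4, 0.2, -3.7]
grip_width: 0.0237
```

```bash
python3 lw.py 20
```

```text
t 12.3 pos [ 0.5383 -0.1982  0.1841] rot [-1.6956e+02  1.0000e-01  8.5560e+01] F [ 0.4  0.2 -3.7] T [-0.04 -0.56 -0.03] g 0.0237 q [ 42.4  22.  -33.2  89.8  13.1  82.4   2.7]
nose world [ 0.4086 -0.1898  0.0862] pan-local [-0.114  -0.0027  0.0862] yaw/pitch/roll [-4.46 10.44 -0.1 ]
```

View pics/lw20.png

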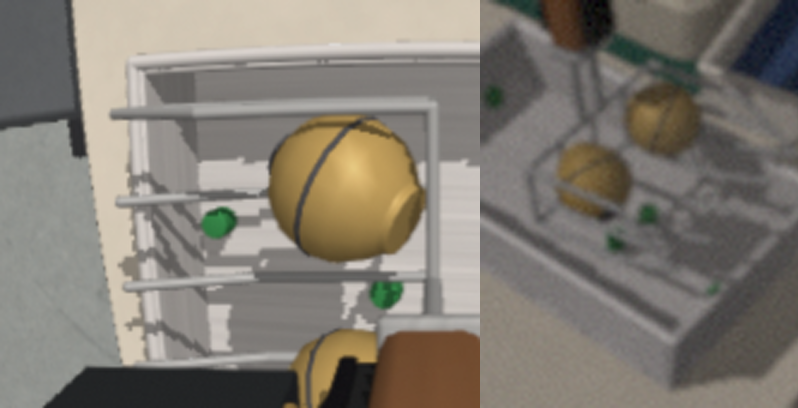

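```bash
python3 - <<'E'
from pl import *
seq([(pan(-.110,-.0026,.135),PY,10),([.4275,-.439,.135],45,8)],[5,18])
E
```

```text
[[1.5, -0.02, -0.11, -1.01, -0.002, 0.002, 0.0], [1.5, -0.0, -0.11, -1.01, -0.002, 0.0, 0.0], [1.5, -0.0, -0.11, -1.01, -0.002, 0.0, 0.0], [1.5, -0.0, -0.11, -1.01, -0.002, 0.0, 0.0], [1.5, -0.0, -0.11, -1.01, -0.002, 0.0, 0.0]]
--
[[1.5, -0.75, 0.14, -0.05, -0.002, -0.008, -0.047], [1.5, -0.76, 0.08, -0.04, -0.002, -0.008, -0.047], [1.5, -0.77, 0.01, -0.03, -0.002, -0.008, -0.047], [1.5, -0.77, -0.05, -0.02, -0.002, -0.008, -0.047], [1.5, -0.77, -0.12, -0.01, -0.002, -0.008, -0.047]]
[[1.5, -0.77, -0.18, 0.01, -0.002, -0.008, -0.047], [1.5, -0.76, -0.25, 0.02, -0.002, -0.008, -0.047], [1.5, -0.75, -0.31, 0.03, -0.002, -0.008, -0.047], [1.5, -0.73, -0.38, 0.04, -0.002, -0.008, -0.047], [1.5, -0.72, -0.44, 0.04, -0.002, -0.007, -0.047]]
[[1.5, -0.7, -0.5, 0.05, -0.002, -0.007, -0.047], [1.5, -0.67, -0.57, 0.06, -0.002, -0.007, -0.047], [1.5, -0.65, -0.63, 0.07, -0.002, -0.007, -0.047], [1.5, -0.62, -0.68, 0.08, -0.002, -0.007, -0.047], [1.5, -0.59, -0.74, 0.09, -0.002, -0.007, -0.047]]
[[1.5, -0.55, -0.8, 0.09, -0.002, -0.007, -0.047], [1.5, -0.52, -0.85, 0.1, -0.002, -0.007, -0.048], [1.5, -0.48, -0.91, 0.1, -0.002, -0.007, -0.048]]
--
```

{"name": "move_arm", "arguments": {"steps": [[1.5, 0, -0.1, -1.0, 0, 0, 0], [1.5, 0, -0.1, -1.0, 0, 0, 0], [1.5, 0, -0.1, -1.0, 0, 0, 0], [1.5, 0, -0.1, -1.0, 0, 0, 0], [1.5, 0, -0.1, -1.0, 0, 0, 0]]}}

```text
time_s: 12.82
tool_pos: [0.5436, -0.1983, 0.2357]
tool_rot: [-169.7, 0.1, 85.6]
force: [-0.3, 0.6, -3.1]
grip_width: 0.0238
```

```bash
python3 look.py 21
```

```text
t 12.82 pos [ 0.5436 -0.1983  0.2357] rot [-1.6969e+02  9.0000e-02  8.5550e+01] F [-0.3  0.6 -3.1] T [-0.04 -0.57 -0.02] g 0.0238 q [ 42.3  20.6 -33.5  85.4  12.2  87.7   3.5]
nose world [ 0.4142 -0.1899  0.1375] pan-local [-0.1084 -0.0024  0.1375] yaw/pitch/roll [-4.46 10.31 -0.09]
```

View pics/s21.png

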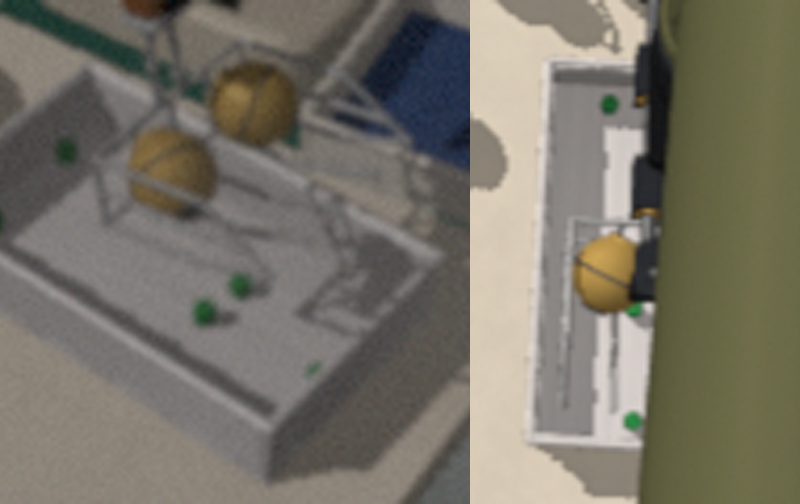

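{"name": "move_arm", "arguments": {"steps": [[1.5, -0.75, 0.1, -0.05, 0, -0.008, -0.047], [1.5, -0.76, 0.08, -0.04, -0.002, -0.008, -0.047], [1.5, -0.77, 0, -0.03, -0.002, -0.008, -0.047], [1.5, -0.77, -0.05, -0.02, -0.002, -0.008, -0.047], [1.5, -0.77, -0.12, 0, -0.002, -0.008, -0.047]]}}

```text
time_s: 13.33
tool_pos: [0.5443, -0.2369, 0.2351]
tool_rot: [-170.1, -0.1, 99.4]
force: [0.0, -0.1, -4.0]
grip_width: 0.0239
```

{"name": "move_arm", "arguments": {"steps": [[1.5, -0.77, -0.18, 0, -0.002, -0.008, -0.047], [1.5, -0.76, -0.25, 0.02, -0.002, -0.008, -0.047], [1.5, -0.75, -0.31, 0.03, -0.002, -0.008, -0.047], [1.5, -0.73, -0.38, 0.04, -0.002, -0.008, -0.047], [1.5, -0.72, -0.44, 0.04, -0.002, -0.007, -0.047]]}}

```text
time_s: 13.75
tool_pos: [0.5385, -0.2769, 0.2363]
tool_rot: [-170.7, -0.2, 113.0]
force: [-0.6, 0.1, -3.1]
grip_width: 0.0235
```

{"name": "move_arm", "arguments": {"steps": [[1.5, -0.7, -0.5, 0.05, -0.002, -0.007, -0.047], [1.5, -0.67, -0.57, 0.06, -0.002, -0.007, -0.047], [1.5, -0.65, -0.63, 0.07, -0.002, -0.007, -0.047], [1.5, -0.62, -0.68, 0.08, -0.002, -0.007, -0.047], [1.5, -0.59, -0.74, 0.09, -0.002, -0.007, -0.047]]}}

```text
time_s: 14.17
tool_pos: [0.5262, -0.3204, 0.2376]
tool_rot: [-171.3, -0.3, 126.6]
force: [0.7, -0.2, -4.2]
grip_width: 0.0238
```

```bash
python3 - <<'E'
from pl import *
from cell import viewer
st(); scoop_now()
s=viewer.read_camera("scene"); crop(s,200,60,440,240,3.3,"pics/s22.png")
seq([([.4275,-.439,.13],45,8)],[4])
E
```

```text
t 14.17 pos [ 0.5262 -0.3204  0.2376] rot [-171.29   -0.31  126.62] F [ 0.7 -0.2 -4.2] T [ 0.22 -0.5  -0.02] g 0.0238 q [ 53.   21.2 -36.5  84.9  19.4  83.7  51.3]
nose world [ 0.4249 -0.3969  0.1358] pan-local [-0.0815 -0.2079  0.1358] yaw/pitch/roll [36.66  8.71  0.31]
[[1.5, -0.33, -0.53, 0.19, -0.003, -0.01, -0.036], [1.5, -0.36, -0.56, 0.2, -0.004, -0.005, -0.036], [1.5, -0.35, -0.59, 0.2, -0.004, -0.005, -0.036], [1.5, -0.33, -0.62, 0.2, -0.004, -0.005, -0.036]]
--
```

View pics/s22.png

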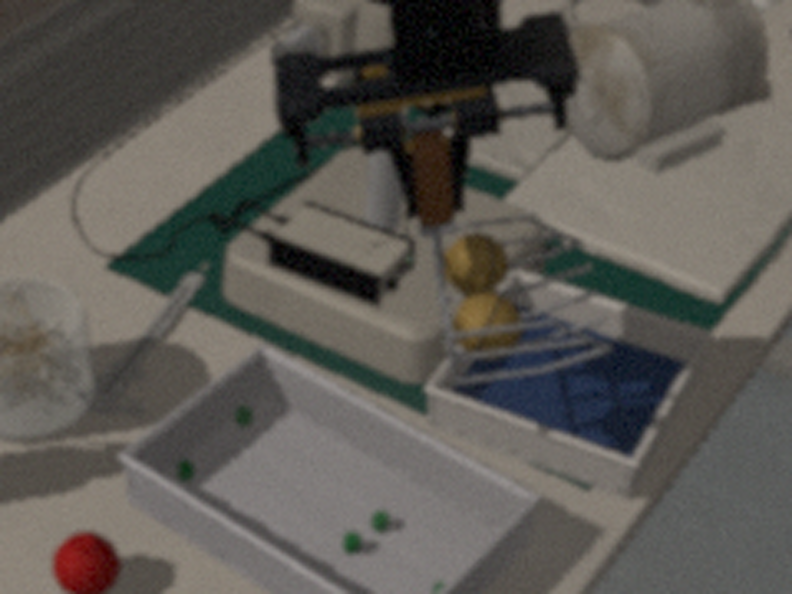

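```bash
cat >> pl.py <<'E'
TC=np.array([.4425,-.4252,0.]); TY=5.9
def tray(x,y,z): return TC+R.from_euler("z",TY,degrees=True).apply([x,y,z])
E
python3 - <<'E'
from pl import *
seq([(tray(0,-.042,.13),95.9,8)],[20])
E
```

```text
[[1.5, 0.37, -0.13, 0.04, -0.001, -0.012, -0.051], [1.5, 0.32, -0.15, 0.05, -0.001, -0.008, -0.051], [1.5, 0.33, -0.17, 0.05, -0.001, -0.008, -0.051], [1.5, 0.34, -0.18, 0.05, -0.001, -0.008, -0.051], [1.5, 0.35, -0.2, 0.05, -0.001, -0.008, -0.051]]
[[1.5, 0.35, -0.22, 0.05, -0.001, -0.008, -0.051], [1.5, 0.36, -0.23, 0.06, -0.001, -0.008, -0.051], [1.5, 0.37, -0.25, 0.06, -0.001, -0.008, -0.051], [1.5, 0.39, -0.26, 0.06, -0.001, -0.008, -0.051], [1.5, 0.4, -0.27, 0.06, -0.001, -0.008, -0.051]]
[[1.5, 0.41, -0.29, 0.06, -0.001, -0.008, -0.051], [1.5, 0.42, -0.3, 0.07, -0.001, -0.008, -0.051], [1.5, 0.44, -0.31, 0.07, -0.001, -0.007, -0.051], [1.5, 0.45, -0.32, 0.07, -0.001, -0.007, -0.051], [1.5, 0.47, -0.33, 0.07, -0.001, -0.007, -0.051]]
[[1.5, 0.48, -0.34, 0.07, -0.001, -0.007, -0.051], [1.5, 0.5, -0.35, 0.07, -0.001, -0.007, -0.051], [1.5, 0.52, -0.35, 0.07, -0.001, -0.007, -0.051], [1.5, 0.53, -0.36, 0.07, -0.001, -0.007, -0.051], [1.5, 0.55, -0.37, 0.07, -0.001, -0.007, -0.051]]
--
```

{"name": "move_arm", "arguments": {"steps": [[1.5, 0.3, -0.13, 0.04, 0, -0.01, -0.051], [1.5, 0.32, -0.15, 0.05, 0, -0.008, -0.051], [1.5, 0.33, -0.17, 0.05, -0.001, -0.008, -0.051], [1.5, 0.34, -0.18, 0.05, -0.001, -0.008, -0.051], [1.5, 0.35, -0.2, 0.05, -0.001, -0.008, -0.051]]}}

```text
time_s: 14.63
tool_pos: [0.5089, -0.3133, 0.2365]
tool_rot: [-171.5, -0.1, 141.4]
force: [-0.5, 0.1, -3.9]
grip_width: 0.0237
```

{"name": "move_arm", "arguments": {"steps": [[1.5, 0.35, -0.22, 0.05, -0.001, -0.008, -0.051], [1.5, 0.36, -0.23, 0.06, -0.001, -0.008, -0.051], [1.5, 0.37, -0.25, 0.06, -0.001, -0.008, -0.051], [1.5, 0.39, -0.26, 0.06, -0.001, -0.008, -0.051], [1.5, 0.4, -0.27, 0.06, -0.001, -0.008, -0.051]]}}

```text
time_s: 15.05
tool_pos: [0.4863, -0.3139, 0.2355]
tool_rot: [-171.8, 0.0, 156.2]
force: [0.3, -0.3, -3.9]
grip_width: 0.0232
```

```bash
python3 - <<'E'
from pl import *
from cell import viewer
st(); scoop_now()
seq([(tray(0,-.042,.13),95.9,7)],[10])
E
```

```text
t 15.05 pos [ 0.4863 -0.3139  0.2355] rot [-1.7181e+02  2.0000e-02  1.5617e+02] F [ 0.3 -0.3 -3.9] T [ 0.41 -0.29 -0.03] g 0.0232 q [ 61.2  13.3 -41.3  94.5  17.4  76.5  82.6]
nose world [ 0.4368 -0.4297  0.1326] pan-local [-0.0671 -0.2397  0.1326] yaw/pitch/roll [ 6.617e+01  8.190e+00 -2.000e-02]
[[1.5, 0.41, -0.34, 0.05, -0.002, -0.007, -0.051], [1.5, 0.42, -0.36, 0.05, -0.002, -0.007, -0.051], [1.5, 0.44, -0.37, 0.05, -0.002, -0.007, -0.051], [1.5, 0.46, -0.38, 0.05, -0.002, -0.007, -0.051], [1.5, 0.47, -0.39, 0.05, -0.002, -0.007, -0.051]]
[[1.5, 0.49, -0.4, 0.05, -0.002, -0.007, -0.051], [1.5, 0.51, -0.4, 0.05, -0.002, -0.007, -0.051], [1.5, 0.52, -0.41, 0.05, -0.002, -0.007, -0.051], [1.5, 0.54, -0.42, 0.05, -0.002, -0.006, -0.051], [1.5, 0.56, -0.42, 0.05, -0.002, -0.006, -0.052]]
--
```

{"name": "move_arm", "arguments": {"steps": [[1.5, 0.41, -0.34, 0.05, -0.002, -0.007, -0.051], [1.5, 0.42, -0.36, 0.05, -0.002, -0.007, -0.051], [1.5, 0.44, -0.37, 0.05, -0.002, -0.007, -0.051], [1.5, 0.46, -0.38, 0.05, -0.002, -0.007, -0.051], [1.5, 0.47, -0.39, 0.05, -0.002, -0.007, -0.051]]}}

```text
time_s: 15.47
tool_pos: [0.4596, -0.3248, 0.2356]
tool_rot: [-172.4, -0.0, 170.9]
force: [0.3, -0.8, -4.0]
grip_width: 0.0239
```

{"name": "move_arm", "arguments": {"steps": [[1.5, 0.49, -0.4, 0.05, -0.002, -0.007, -0.051], [1.5, 0.51, -0.4, 0.05, -0.002, -0.007, -0.051], [1.5, 0.52, -0.41, 0.05, -0.002, -0.007, -0.051], [1.5, 0.54, -0.42, 0.05, -0.002, -0.006, -0.051], [1.5, 0, 0, 0, 0, 0, 0]]}}

```text
time_s: 15.88
tool_pos: [0.4364, -0.3411, 0.2357]
tool_rot: [-172.8, -0.1, -177.5]
force: [-0.3, -0.1, -3.8]
grip_width: 0.0241
```

```bash
cat > l2.py <<'E'
from pl import *
from cell import viewer
import sys
k=sys.argv[1]; o=st(); n=scoop_now(o); print("tray-local nose",R.from_euler("z",-TY,degrees=True).apply(n-TC).round(4))
s=viewer.read_camera("scene");t=viewer.read_camera("top");w=viewer.read_camera("wrist")
crop(s,270,90,440,220,2.4,"pics/_a.png"); crop(t,360,180,470,290,3.5,"pics/_b.png"); crop(w,60,20,560,250,1.6,"pics/_c.png")
a=cv2.imread("pics/_a.png"); b=cv2.imread("pics/_b.png"); c=cv2.imread("pics/_c.png"); h=300
a=a[:h]; a=cv2.copyMakeBorder(a,0,max(0,h-a.shape[0]),0,0,cv2.BORDER_CONSTANT); b=cv2.resize(b,(h,h)); top=np.hstack([a,b]); 
c=cv2.resize(c,(top.shape[1],int(c.shape[0]*top.shape[1]/c.shape[1]))); im=np.vstack([top,c]); 
if im.shape[0]>600: im=cv2.resize(im,None,fx=600/im.shape[0],fy=600/im.shape[0])
cv2.imwrite(f"pics/l2_{k}.png",im)
E
python3 l2.py 23
```

```text
t 15.88 pos [ 0.4364 -0.3411  0.2357] rot [-1.7279e+02 -5.0000e-02 -1.7753e+02] F [-0.3 -0.1 -3.8] T [ 0.39 -0.07 -0.02] g 0.0241 q [ 71.1   6.7 -42.1 100.5  11.3  71.1 118.4]
nose world [ 0.4431 -0.4651  0.1307] pan-local [-0.058  -0.2745  0.1307] yaw/pitch/roll [9.248e+01 7.210e+00 6.000e-02]
tray-local nose [-0.0035 -0.0397  0.1307]
```

View pics/l2_23.png

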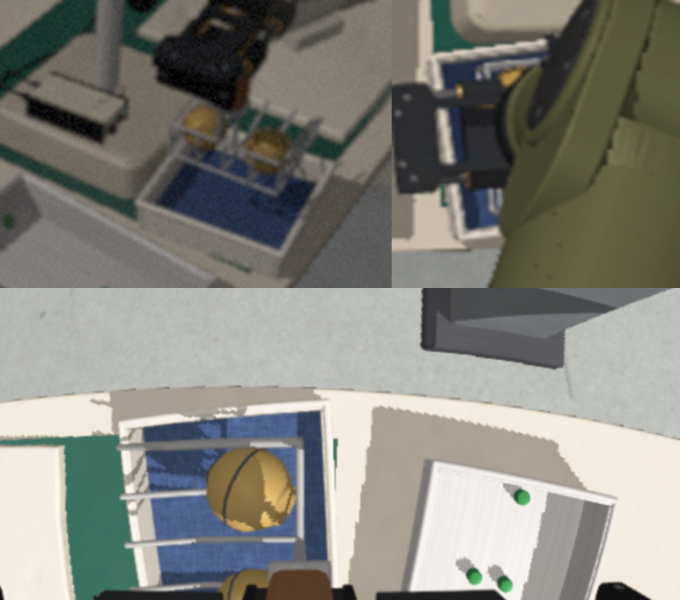

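```bash
python3 - <<'E'
from pl import *
seq([(tray(0,-.043,.08),94,5),(tray(0,-.043,.035),94,2)],[4,4])
E
```

```text
[[1.5, 0.04, -0.07, 1.17, -0.01, 0.001, -0.006], [1.5, 0.05, -0.08, 1.17, -0.01, -0.001, -0.006], [1.5, 0.05, -0.09, 1.17, -0.01, -0.001, -0.006], [1.5, 0.05, -0.1, 1.17, -0.01, -0.001, -0.006]]
--
[[1.5, -0.0, -0.06, 0.98, -0.013, 0.0, 0.0], [1.5, 0.0, -0.07, 0.98, -0.013, -0.0, 0.0], [1.5, 0.0, -0.09, 0.98, -0.013, -0.0, 0.0], [1.5, 0.0, -0.1, 0.98, -0.013, 0.0, 0.0]]
--
```

{"name": "move_arm", "arguments": {"steps": [[1.5, 0.04, -0.07, 1.17, -0.01, 0, -0.006], [1.5, 0.05, -0.08, 1.17, -0.01, 0, -0.006], [1.5, 0.05, -0.09, 1.17, -0.01, 0, -0.006], [1.5, 0.05, -0.1, 1.17, -0.01, 0, -0.006], [1.5, 0, 0, 0, 0, 0, 0]]}}

```text
time_s: 16.45
tool_pos: [0.4346, -0.3491, 0.1859]
tool_rot: [-175.4, -0.3, -176.1]
force: [-0.5, 0.5, -4.0]
grip_width: 0.0236
```

```bash
python3 l2.py 24; python3 - <<'E'
from pl import *
seq([(tray(0,-.043,.034),94,2)],[4])
E
```

```text
t 16.45 pos [ 0.4346 -0.3491  0.1859] rot [-175.37   -0.31 -176.11] F [-0.5  0.5 -4. ] T [ 0.36 -0.04 -0.04] g 0.0236 q [ 71.3  11.  -41.5 102.3  12.2  67.5 119.8]
nose world [ 0.4436 -0.468   0.0754] pan-local [-0.0573 -0.2774  0.0754] yaw/pitch/roll [93.91  4.63  0.31]
tray-local nose [-0.0033 -0.0427  0.0754]
[[1.5, 0.01, -0.05, 1.0, -0.013, -0.001, -0.0], [1.5, -0.01, -0.06, 1.0, -0.013, -0.0, -0.0], [1.5, -0.01, -0.07, 1.0, -0.013, -0.0, -0.0], [1.5, -0.01, -0.09, 1.0, -0.013, -0.0, -0.0]]
--
```

View pics/l2_24.png

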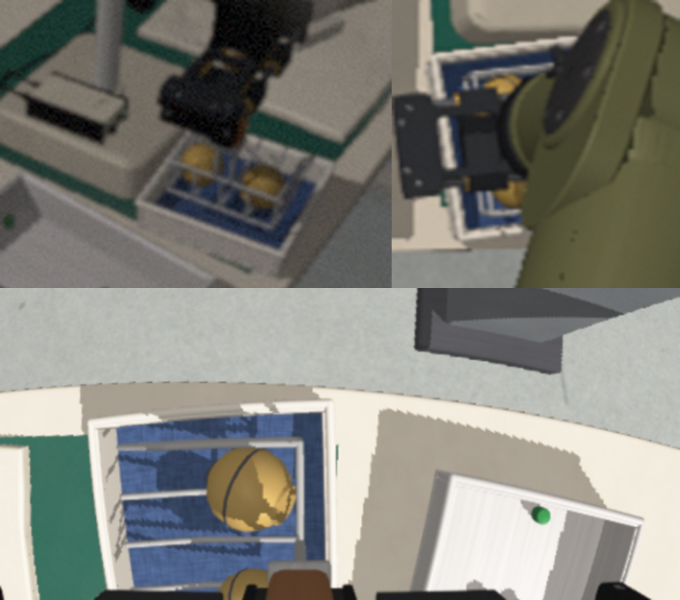

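{"name": "move_arm", "arguments": {"steps": [[1.5, -0.05, -0.05, 1.0, -0.013, 0, 0], [1.5, -0.05, -0.05, 1.0, -0.013, 0, 0], [1.5, -0.05, -0.05, 1.0, -0.013, 0, 0], [1.5, -0.05, -0.05, 0.9, -0.013, 0, 0], [1.5, 0, 0, 0, 0, 0, 0]]}}

```text
time_s: 17.02
tool_pos: [0.4376, -0.3536, 0.1483]
tool_rot: [-178.3, -0.2, -176.1]
force: [-0.0, -0.4, -4.1]
grip_width: 0.024
```

```bash
python3 l2.py 25; python3 - <<'E'
from pl import *
seq([(tray(0,-.041,.024),94,-10),(tray(0,-.036,.019),94,-22),(tray(0,-.028,.020),94,-32)],[5,5,5])
E
```

```text
t 17.02 pos [ 0.4376 -0.3536  0.1483] rot [-178.29   -0.23 -176.11] F [-0.  -0.4 -4.1] T [ 0.23 -0.05 -0.06] g 0.024 q [ 71.2  15.3 -40.9 102.5  12.6  65.5 120. ]
nose world [ 0.4463 -0.4668  0.0318] pan-local [-0.0547 -0.276   0.0318] yaw/pitch/roll [93.89  1.71  0.23]
tray-local nose [-0.0005 -0.0418  0.0318]
[[1.5, 0.05, -0.48, -0.23, -0.042, -0.001, -0.0], [1.5, 0.04, -0.49, -0.23, -0.042, 0.0, -0.0], [1.5, 0.04, -0.49, -0.23, -0.042, 0.0, -0.0], [1.5, 0.04, -0.5, -0.23, -0.042, 0.0, -0.0], [1.5, 0.04, -0.51, -0.23, -0.042, 0.0, -0.0]]
--
[[1.5, 0.0, -0.43, -0.33, -0.042, 0.0, -0.0], [1.5, 0.0, -0.44, -0.33, -0.042, 0.0, -0.0], [1.5, 0.0, -0.44, -0.33, -0.042, 0.0, 0.0], [1.5, 0.0, -0.45, -0.33, -0.042, -0.0, -0.0], [1.5, 0.0, -0.45, -0.32, -0.042, -0.0, -0.0]]
--
[[1.5, 0.01, -0.27, -0.34, -0.035, 0.0, -0.0], [1.5, 0.01, -0.27, -0.33, -0.035, 0.0, 0.0], [1.5, 0.01, -0.27, -0.32, -0.035, 0.0, -0.0], [1.5, 0.01, -0.27, -0.32, -0.035, 0.0, 0.0], [1.5, 0.01, -0.28, -0.31, -0.035, 0.0, 0.0]]
--
```

View pics/l2_25.png

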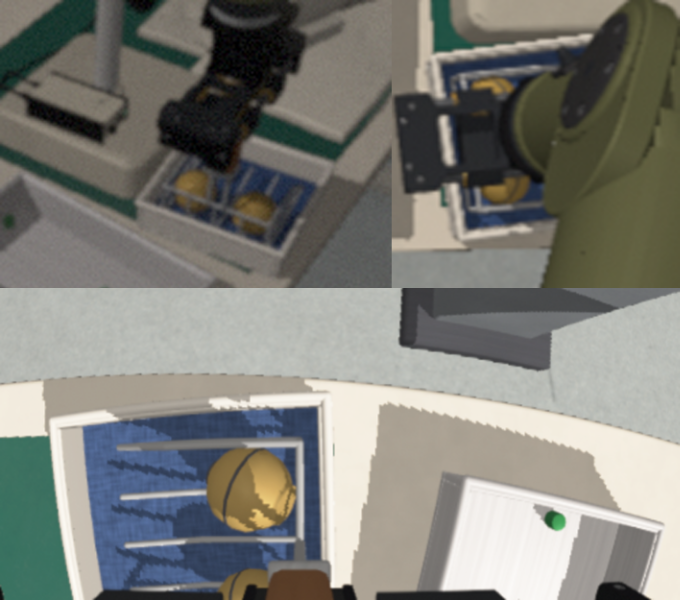

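{"name": "move_arm", "arguments": {"steps": [[1.5, 0.04, -0.48, -0.25, -0.042, 0, 0], [1.5, 0.04, -0.49, -0.25, -0.042, 0, 0], [1.5, 0.04, -0.49, -0.25, -0.042, 0, 0], [1.5, 0.04, -0.5, -0.25, -0.042, 0, 0], [1.5, 0.04, -0.5, -0.25, -0.042, 0, 0]]}}

```text
time_s: 17.58
tool_pos: [0.4394, -0.3794, 0.1636]
tool_rot: [169.9, -0.0, -176.0]
force: [0.7, -0.4, -3.3]
grip_width: 0.0235
```

```bash
python3 l2.py 26; python3 - <<'E'
from pl import *
seq([(tray(0,-.036,.02),94,-22),(tray(0,-.028,.020),94,-32)],[5,5])
E
```

```text
t 17.58 pos [ 0.4394 -0.3794  0.1636] rot [ 169.94   -0.   -176.01] F [ 0.7 -0.4 -3.3] T [-0.11 -0.16 -0.04] g 0.0235 q [ 74.1  23.4 -40.1  92.3   7.3  76.1 127.4]
nose world [ 0.447  -0.4665  0.0264] pan-local [-0.0541 -0.2756  0.0264] yaw/pitch/roll [ 93.99 -10.06   0.  ]
tray-local nose [ 0.0002 -0.0415  0.0264]
[[1.5, 0.0, -0.4, -0.32, -0.042, -0.001, -0.001], [1.5, -0.01, -0.41, -0.32, -0.042, 0.0, -0.001], [1.5, -0.01, -0.42, -0.31, -0.042, 0.0, -0.001], [1.5, -0.01, -0.42, -0.31, -0.042, 0.0, -0.001], [1.5, -0.01, -0.43, -0.31, -0.042, 0.0, -0.001]]
--
[[1.5, 0.01, -0.28, -0.32, -0.035, 0.0, -0.0], [1.5, 0.01, -0.28, -0.31, -0.035, 0.0, 0.0], [1.5, 0.01, -0.28, -0.31, -0.035, 0.0, -0.0], [1.5, 0.01, -0.28, -0.3, -0.035, 0.0, 0.0], [1.5, 0.01, -0.29, -0.3, -0.035, 0.0, 0.0]]
--
```

View pics/l2_26.png

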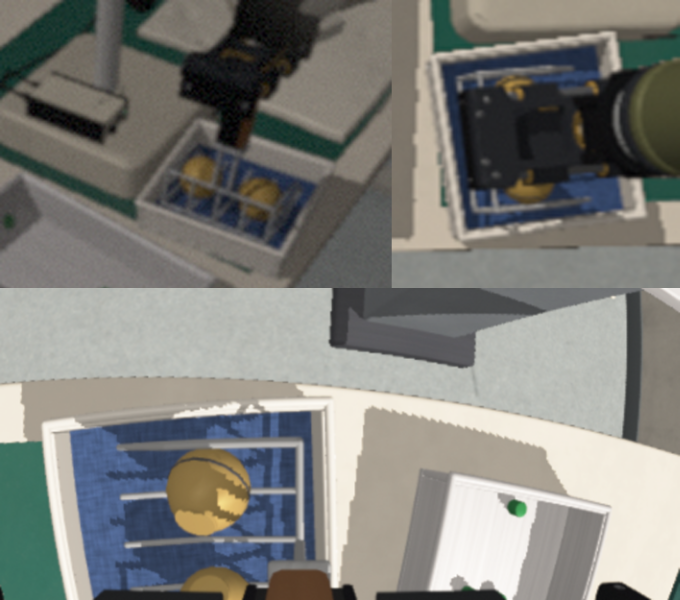

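{"name": "move_arm", "arguments": {"steps": [[1.5, 0, -0.4, -0.3, -0.042, 0, 0], [1.5, 0, -0.41, -0.3, -0.042, 0, 0], [1.5, 0, -0.42, -0.3, -0.042, 0, 0], [1.5, 0, -0.42, -0.3, -0.042, 0, 0], [1.5, 0, -0.43, -0.3, -0.042, 0, 0]]}}

```text
time_s: 18.15
tool_pos: [0.4413, -0.4019, 0.1723]
tool_rot: [157.9, -0.0, -175.9]
force: [-0.3, -0.2, -3.4]
grip_width: 0.0238
```

```bash
python3 l2.py 27; python3 - <<'E'
from pl import *
seq([(tray(0,-.030,.023),94,-32)],[5])
E
```

```text
t 18.15 pos [ 0.4413 -0.4019  0.1723] rot [ 1.5794e+02 -4.0000e-02 -1.7593e+02] F [-0.3 -0.2 -3.4] T [-0.52 -0.18 -0.02] g 0.0238 q [ 74.9  32.6 -39.2  81.6   3.7  87.3 131.1]
nose world [ 0.4467 -0.4586  0.02  ] pan-local [-0.055  -0.2677  0.02  ] yaw/pitch/roll [ 9.405e+01 -2.206e+01  4.000e-02]
tray-local nose [ 0.0007 -0.0336  0.02  ]
[[1.5, 0.02, -0.31, -0.42, -0.035, -0.001, -0.0], [1.5, -0.0, -0.31, -0.41, -0.035, 0.0, -0.0], [1.5, -0.0, -0.31, -0.41, -0.035, 0.0, -0.0], [1.5, -0.0, -0.31, -0.41, -0.035, 0.0, -0.0], [1.5, -0.0, -0.3, -0.4, -0.035, 0.0, -0.0]]
--
```

View pics/l2_27.png

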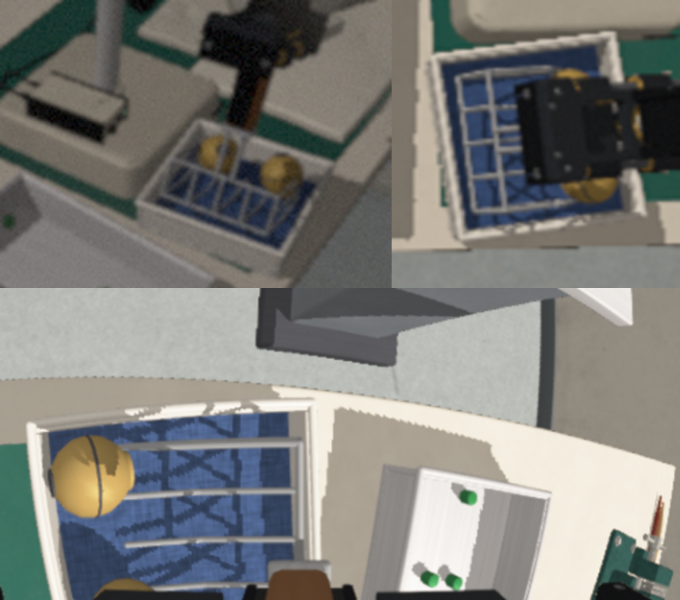

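{"name": "move_arm", "arguments": {"steps": [[1.5, 0, 0.5, -0.1, 0, 0, 0], [1.5, 0, 0.8, -0.3, 0, 0, 0], [1.5, 0, 0.8, -0.4, 0, 0, 0], [1.5, 0, 0.8, -0.4, 0, 0, 0], [1.5, 0, 0, 0, 0, 0, 0]]}}

```text
time_s: 18.72
tool_pos: [0.4404, -0.3782, 0.1964]
tool_rot: [158.0, 0.1, -175.9]
force: [0.0, -0.3, -1.7]
grip_width: 0.0238
```

```bash
python3 l2.py 28
```

```text
t 18.72 pos [ 0.4404 -0.3782  0.1964] rot [ 1.5804e+02  6.0000e-02 -1.7586e+02] F [ 0.  -0.3 -1.7] T [-0.52 -0.25  0.01] g 0.0238 q [ 75.3  29.5 -40.4  83.2   2.   88.2 130.2]
nose world [ 0.4462 -0.4352  0.0442] pan-local [-0.0573 -0.2444  0.0442] yaw/pitch/roll [ 9.416e+01 -2.196e+01 -7.000e-02]
tray-local nose [ 0.0026 -0.0103  0.0442]
```

View pics/l2_28.png

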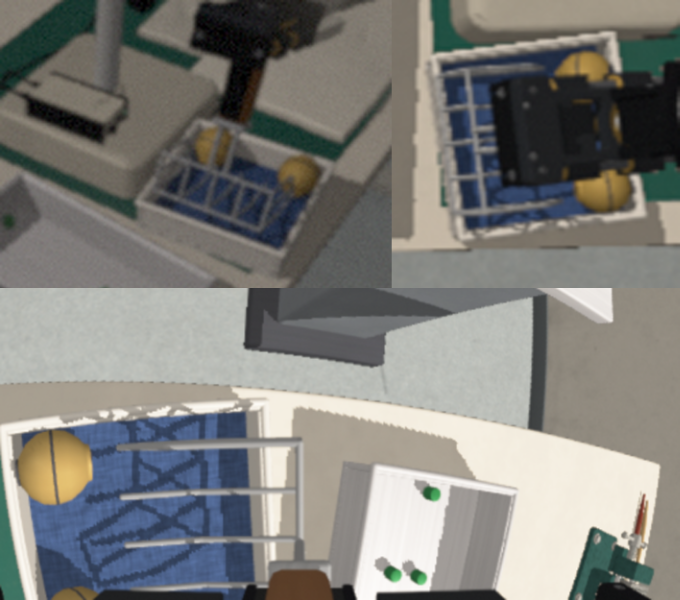

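```bash
python3 - <<'E'
from pl import *
seq([(tray(.002,-.005,.13),93,-5),([.4281,.0165,.125],-12.6,0)],[8,26])
E
```

```text
[[1.5, -0.01, 0.93, -0.57, 0.037, -0.002, 0.002], [1.5, -0.03, 0.9, -0.59, 0.037, -0.001, 0.002], [1.5, -0.03, 0.86, -0.61, 0.037, -0.001, 0.002], [1.5, -0.03, 0.82, -0.62, 0.037, -0.001, 0.002], [1.5, -0.03, 0.78, -0.64, 0.037, -0.0, 0.002]]
[[1.5, -0.03, 0.74, -0.65, 0.037, -0.0, 0.002], [1.5, -0.03, 0.7, -0.66, 0.037, -0.0, 0.002], [1.5, -0.03, 0.66, -0.67, 0.037, -0.0, 0.002]]
--
[[1.5, -0.73, 1.74, 0.2, 0.003, -0.006, 0.071], [1.5, -0.61, 1.73, 0.2, 0.003, -0.006, 0.071], [1.5, -0.49, 1.72, 0.19, 0.003, -0.006, 0.071], [1.5, -0.38, 1.7, 0.18, 0.003, -0.005, 0.071], [1.5, -0.26, 1.68, 0.18, 0.003, -0.005, 0.071]]
[[1.5, -0.15, 1.64, 0.17, 0.003, -0.005, 0.071], [1.5, -0.04, 1.6, 0.16, 0.003, -0.005, 0.071], [1.5, 0.07, 1.54, 0.15, 0.003, -0.004, 0.071], [1.5, 0.17, 1.48, 0.14, 0.003, -0.004, 0.071], [1.5, 0.27, 1.42, 0.13, 0.003, -0.004, 0.071]]
[[1.5, 0.36, 1.34, 0.13, 0.003, -0.004, 0.071], [1.5, 0.45, 1.26, 0.12, 0.003, -0.003, 0.071], [1.5, 0.53, 1.17, 0.11, 0.003, -0.003, 0.071], [1.5, 0.61, 1.08, 0.1, 0.003, -0.003, 0.071], [1.5, 0.68, 0.98, 0.09, 0.003, -0.003, 0.071]]
[[1.5, 0.74, 0.88, 0.09, 0.003, -0.002, 0.071], [1.5, 0.79, 0.77, 0.08, 0.003, -0.002, 0.071], [1.5, 0.84, 0.66, 0.07, 0.003, -0.002, 0.071], [1.5, 0.88, 0.55, 0.07, 0.003, -0.002, 0.071], [1.5, 0.91, 0.43, 0.07, 0.003, -0.002, 0.071]]
[[1.5, 0.93, 0.31, 0.06, 0.003, -0.001, 0.071], [1.5, 0.94, 0.19, 0.06, 0.003, -0.001, 0.071], [1.5, 0.95, 0.07, 0.06, 0.003, -0.001, 0.071], [1.5, 0.94, -0.05, 0.06, 0.003, -0.001, 0.071], [1.5, 0.93, -0.18, 0.05, 0.003, -0.0, 0.071]]
[[1.5, 0.91, -0.3, 0.06, 0.003, -0.0, 0.071]]
--
```

{"name": "move_arm", "arguments": {"steps": [[1.5, 0, 0.9, -0.65, 0.03, 0, 0], [1.5, 0, 0.9, -0.6, 0.037, 0, 0], [1.5, 0, 0.86, -0.6, 0.037, 0, 0], [1.5, 0, 0.82, -0.62, 0.037, 0, 0.002], [1.5, 0, 0.78, -0.64, 0.037, 0, 0.002]]}}

```text
time_s: 19.28
tool_pos: [0.4367, -0.3496, 0.2364]
tool_rot: [168.2, -0.1, -176.3]
force: [0.3, -0.2, -2.4]
grip_width: 0.0237
```

{"name": "move_arm", "arguments": {"steps": [[1.5, 0, 0.74, -0.65, 0.037, 0, 0.002], [1.5, 0, 0.7, -0.66, 0.037, 0, 0.002], [1.5, 0, 0.66, -0.67, 0.037, 0, 0.002], [1.5, 0, 0, 0, 0, 0, 0]]}}

```text
time_s: 19.62
tool_pos: [0.4373, -0.3298, 0.2615]
tool_rot: [174.6, -0.1, -176.4]
force: [1.9, 1.4, -1.5]
grip_width: 0.0234
```

```bash
python3 l2.py 29;python3 - <<'E'
from pl import *
seq([([.4281,.0165,.125],-12.6,0)],[25])
E
```

```text
t 19.62 pos [ 0.4373 -0.3298  0.2615] rot [ 1.7460e+02 -8.0000e-02 -1.7638e+02] F [ 1.9  1.4 -1.5] T [ 0.13 -0.28 -0.03] g 0.0234 q [ 74.5  12.2 -43.2  92.6   4.   81.7 124.7]
nose world [ 0.4448 -0.4277  0.1319] pan-local [-0.0593 -0.2371  0.1319] yaw/pitch/roll [ 9.361e+01 -5.400e+00  8.000e-02]
tray-local nose [ 0.002  -0.0028  0.1319]
[[1.5, -0.73, 1.81, 0.23, 0.004, -0.011, 0.074], [1.5, -0.65, 1.81, 0.22, 0.004, -0.007, 0.074], [1.5, -0.52, 1.8, 0.22, 0.004, -0.006, 0.074], [1.5, -0.39, 1.78, 0.21, 0.004, -0.006, 0.074], [1.5, -0.27, 1.75, 0.2, 0.004, -0.006, 0.074]]
[[1.5, -0.14, 1.71, 0.19, 0.004, -0.006, 0.074], [1.5, -0.02, 1.66, 0.18, 0.004, -0.005, 0.074], [1.5, 0.09, 1.6, 0.17, 0.004, -0.005, 0.074], [1.5, 0.2, 1.54, 0.16, 0.004, -0.005, 0.074], [1.5, 0.31, 1.46, 0.15, 0.004, -0.004, 0.074]]
[[1.5, 0.41, 1.38, 0.14, 0.004, -0.004, 0.074], [1.5, 0.5, 1.29, 0.13, 0.004, -0.004, 0.074], [1.5, 0.59, 1.19, 0.12, 0.004, -0.004, 0.074], [1.5, 0.66, 1.09, 0.11, 0.004, -0.003, 0.074], [1.5, 0.74, 0.98, 0.1, 0.004, -0.003, 0.074]]
[[1.5, 0.8, 0.87, 0.09, 0.004, -0.003, 0.074], [1.5, 0.85, 0.75, 0.08, 0.004, -0.002, 0.074], [1.5, 0.9, 0.63, 0.08, 0.004, -0.002, 0.074], [1.5, 0.93, 0.5, 0.07, 0.004, -0.002, 0.074], [1.5, 0.96, 0.37, 0.07, 0.004, -0.002, 0.074]]
[[1.5, 0.98, 0.24, 0.06, 0.004, -0.001, 0.074], [1.5, 0.98, 0.11, 0.06, 0.004, -0.001, 0.074], [1.5, 0.98, -0.02, 0.06, 0.004, -0.001, 0.074], [1.5, 0.97, -0.16, 0.06, 0.004, -0.0, 0.074], [1.5, 0.95, -0.29, 0.06, 0.004, -0.0, 0.074]]
--
```

View pics/l2_29.png

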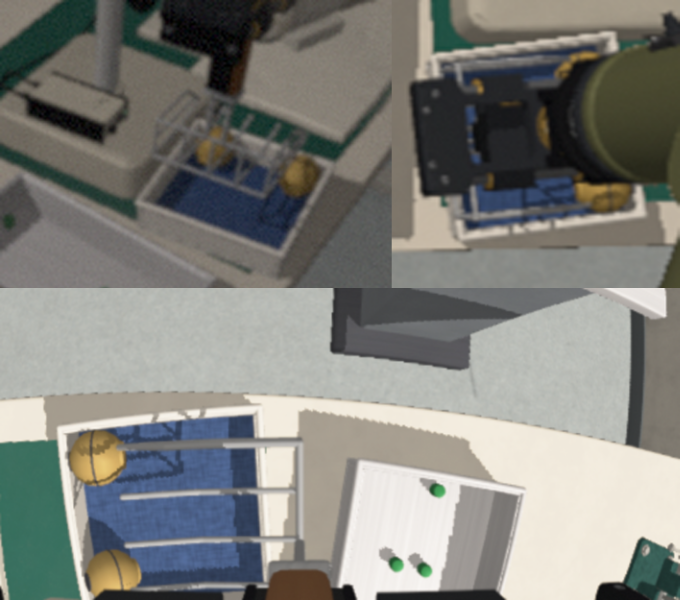

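{"name": "move_arm", "arguments": {"steps": [[1.5, -0.73, 1.81, 0.22, 0.004, -0.01, 0.074], [1.5, -0.65, 1.81, 0.22, 0.004, -0.007, 0.074], [1.5, -0.52, 1.8, 0.22, 0.004, -0.006, 0.074], [1.5, -0.39, 1.78, 0.21, 0.004, -0.006, 0.074], [1.5, -0.27, 1.75, 0.2, 0.004, -0.006, 0.074]]}}

```text
time_s: 20.18
tool_pos: [0.4689, -0.2448, 0.2556]
tool_rot: [175.5, -0.1, 161.8]
force: [0.0, 0.3, -2.0]
grip_width: 0.0236
```

{"name": "move_arm", "arguments": {"steps": [[1.5, -0.14, 1.71, 0.19, 0.004, -0.006, 0.074], [1.5, -0.02, 1.66, 0.18, 0.004, -0.005, 0.074], [1.5, 0.09, 1.6, 0.17, 0.004, -0.005, 0.074], [1.5, 0.2, 1.54, 0.16, 0.004, -0.005, 0.074], [1.5, 0.31, 1.46, 0.15, 0.004, -0.004, 0.074]]}}

```text
time_s: 20.6
tool_pos: [0.5006, -0.1706, 0.2527]
tool_rot: [176.7, -0.1, 140.6]
force: [0.2, -0.2, -2.3]
grip_width: 0.0238
```

{"name": "move_arm", "arguments": {"steps": [[1.5, 0.41, 1.38, 0.14, 0.004, -0.004, 0.074], [1.5, 0.5, 1.29, 0.13, 0.004, -0.004, 0.074], [1.5, 0.59, 1.19, 0.12, 0.004, -0.004, 0.074], [1.5, 0.66, 1.09, 0.11, 0.004, -0.003, 0.074], [1.5, 0.74, 0.98, 0.1, 0.004, -0.003, 0.074]]}}

```text
time_s: 21.02
tool_pos: [0.5249, -0.1086, 0.2496]
tool_rot: [177.9, -0.1, 119.3]
force: [0.6, 0.4, -2.9]
grip_width: 0.0239
```

```bash
python3 - <<'E'
from pl import *
st(); scoop_now()
seq([([.4281,.0165,.115],-12.6,0)],[10])
E
```

```text
t 21.02 pos [ 0.5249 -0.1086  0.2496] rot [ 1.7793e+02 -1.1000e-01  1.1933e+02] F [ 0.6  0.4 -2.9] T [ 0.   -0.09 -0.01] g 0.0239 q [ 55.3   6.9 -48.6  99.    4.   74.9  35.3]
nose world [ 0.4335 -0.1615  0.1259] pan-local [-0.0915  0.0275  0.1259] yaw/pitch/roll [29.32 -2.07  0.11]
[[1.5, 0.82, 0.85, 0.18, 0.004, -0.004, 0.073], [1.5, 0.85, 0.73, 0.17, 0.004, -0.002, 0.073], [1.5, 0.9, 0.61, 0.17, 0.004, -0.002, 0.073], [1.5, 0.93, 0.48, 0.16, 0.004, -0.002, 0.073], [1.5, 0.96, 0.36, 0.16, 0.004, -0.001, 0.073]]
[[1.5, 0.98, 0.23, 0.15, 0.004, -0.001, 0.073], [1.5, 0.98, 0.1, 0.15, 0.004, -0.001, 0.073], [1.5, 0.98, -0.03, 0.15, 0.004, -0.001, 0.073], [1.5, 0.97, -0.16, 0.15, 0.004, -0.0, 0.073], [1.5, 0.95, -0.29, 0.15, 0.004, -0.0, 0.073]]
--
```

{"name": "move_arm", "arguments": {"steps": [[1.5, 0.82, 0.85, 0.1, 0.004, -0.003, 0.073], [1.5, 0.85, 0.73, 0.1, 0.004, -0.002, 0.073], [1.5, 0.9, 0.61, 0.1, 0.004, -0.002, 0.073], [1.5, 0.93, 0.48, 0.1, 0.004, -0.002, 0.073], [1.5, 0.96, 0.36, 0.1, 0.004, 0, 0.073]]}}

```text
time_s: 21.43
tool_pos: [0.537, -0.0554, 0.2454]
tool_rot: [179.1, -0.1, 98.4]
force: [-0.3, -0.3, -1.8]
grip_width: 0.0236
```

{"name": "move_arm", "arguments": {"steps": [[1.5, 0.98, 0.23, 0.1, 0.004, 0, 0.073], [1.5, 0.98, 0.1, 0.1, 0.004, 0, 0.073], [1.5, 0.98, 0, 0.1, 0.004, 0, 0.073], [1.5, 0.97, -0.16, 0.1, 0.004, 0, 0.073], [1.5, 0, 0, 0, 0, 0, 0]]}}

```text
time_s: 21.85
tool_pos: [0.5368, -0.0139, 0.2415]
tool_rot: [-179.9, -0.3, 82.0]
force: [-1.1, 1.1, -2.6]
grip_width: 0.0239
```

```bash
python3 - <<'E'
from pl import *
from cell import viewer
st(); scoop_now()
seq([([.4281,.0165,.019],-12.6,0)],[6])
s=viewer.read_camera("scene"); crop(s,170,100,420,320,2.7,"pics/s30.png")
E
```

```text
t 21.85 pos [ 0.5368 -0.0139  0.2415] rot [-179.88   -0.31   81.98] F [-1.1  1.1 -2.6] T [ 0.01 -0.14  0.05] g 0.0239 q [ 44.    9.  -49.2  98.3   6.7  75.9 -14.6]
nose world [0.4275 0.0007 0.122 ] pan-local [-0.1101  0.1886  0.122 ] yaw/pitch/roll [-8.02  0.12  0.31]
[[1.5, 0.17, -0.03, 1.71, -0.0, -0.005, 0.013], [1.5, 0.12, -0.03, 1.71, -0.0, 0.0, 0.013], [1.5, 0.12, -0.04, 1.71, -0.0, 0.0, 0.013], [1.5, 0.11, -0.04, 1.71, -0.0, 0.0, 0.013], [1.5, 0.11, -0.04, 1.71, -0.0, 0.0, 0.013]]
[[1.5, 0.11, -0.05, 1.71, -0.0, 0.0, 0.013]]
--
```

View pics/s30.png

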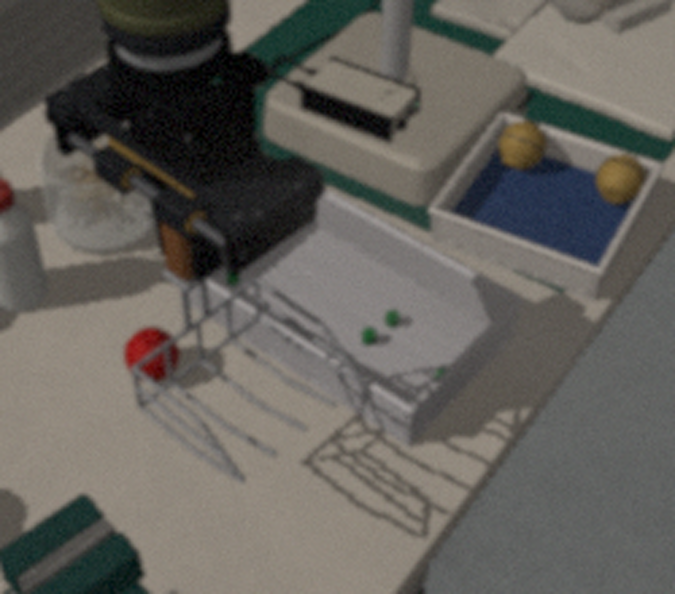

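{"name": "move_arm", "arguments": {"steps": [[1.5, 0.17, 0, 1.7, 0, -0.005, 0.013], [1.5, 0.12, 0, 1.7, 0, 0, 0.013], [1.5, 0.12, 0, 1.7, 0, 0, 0.013], [1.5, 0.11, 0, 1.7, 0, 0, 0.013], [1.5, 0.11, 0, 1.7, 0, 0, 0.013]]}}

```text
time_s: 22.32
tool_pos: [0.5381, -0.0111, 0.1564]
tool_rot: [-180.0, 0.1, 78.2]
force: [-0.2, -0.4, -2.3]
grip_width: 0.0236
```

{"name": "move_arm", "arguments": {"steps": [[1.5, 0.1, 0, 1.0, 0, 0, 0.013], [1.5, 0, 0, 0.4, 0, 0, 0], [1.5, 0, 0, 0, 0, 0, 0], [1.5, 0, 0, 0, 0, 0, 0]]}}

```text
time_s: 22.65
tool_pos: [0.5387, -0.0088, 0.1441]
tool_rot: [179.9, 0.1, 77.5]
force: [1.3, 0.6, -1.9]
grip_width: 0.024
```

```bash
python3 - <<'E'
from pl import *
from cell import viewer
st(); scoop_now()
seq([([.4281,.0165,.0145],-12.6,0)],[3])
E
```

```text
t 22.65 pos [ 0.5387 -0.0088  0.1441] rot [1.7993e+02 1.2000e-01 7.7530e+01] F [ 1.3  0.6 -1.9] T [-0.02 -0.08  0.  ] g 0.024 q [ 40.6  14.6 -47.9 105.   12.   65.5 -23.8]
nose world [0.4311 0.0132 0.0242] pan-local [-0.1075  0.2014  0.0242] yaw/pitch/roll [-12.47  -0.07  -0.12]
[[1.5, 0.05, -0.12, 0.33, 0.0, 0.002, 0.001], [1.5, 0.08, -0.12, 0.33, 0.0, -0.0, 0.001], [1.5, 0.08, -0.12, 0.33, 0.0, -0.0, 0.001]]
--
```

{"name": "move_arm", "arguments": {"steps": [[1.5, 0.05, -0.1, 0.33, 0, 0.002, 0], [1.5, 0.05, -0.1, 0.33, 0, 0, 0], [1.5, 0, 0, 0.25, 0, 0, 0], [1.5, 0, 0, 0, 0, 0, 0], [1.5, 0, 0, 0, 0, 0, 0]]}}

```text
time_s: 23.07
tool_pos: [0.5365, -0.0069, 0.1346]
tool_rot: [180.0, 0.0, 77.5]
force: [-0.8, 0.3, -1.6]
grip_width: 0.024
```

```bash
python3 - <<'E'
from pl import *
st(); scoop_now()
E
```

```text
t 23.07 pos [ 0.5365 -0.0069  0.1346] rot [1.7995e+02 2.0000e-02 7.7530e+01] F [-0.8  0.3 -1.6] T [ 0.02 -0.1   0.03] g 0.024 q [ 40.4  14.9 -47.8 105.9  12.3  64.4 -24.2]
nose world [0.4289 0.0153 0.0147] pan-local [-0.1099  0.2033  0.0147] yaw/pitch/roll [-12.47  -0.05  -0.02]
```

Nearly touching; go 1 mm more to confirm contact.

{"name": "move_arm", "arguments": {"steps": [[1.5, 0, 0, 0.08, 0, 0, 0], [1.5, 0, 0, 0, 0, 0, 0], [1.5, 0, 0, 0, 0, 0, 0]]}}

```text
time_s: 23.32
tool_pos: [0.5368, -0.0069, 0.1343]
tool_rot: [179.9, 0.0, 77.5]
force: [-1.1, -0.0, 2.8]
grip_width: 0.0234
```

```bash
python3 - <<'E'
from pl import *
from cell import viewer
st(); scoop_now()
s=viewer.read_camera("scene"); crop(s,170,130,420,320,3,"pics/s31.png")
E
```

```text
t 23.32 pos [ 0.5368 -0.0069  0.1343] rot [1.7993e+02 2.0000e-02 7.7520e+01] F [-1.1 -0.   2.8] T [0.   0.38 0.05] g 0.0234 q [ 40.4  15.  -47.8 105.9  12.3  64.4 -24.3]
nose world [0.4292 0.0153 0.0144] pan-local [-0.1096  0.2033  0.0144] yaw/pitch/roll [-12.48  -0.07  -0.02]
```

View pics/s31.png

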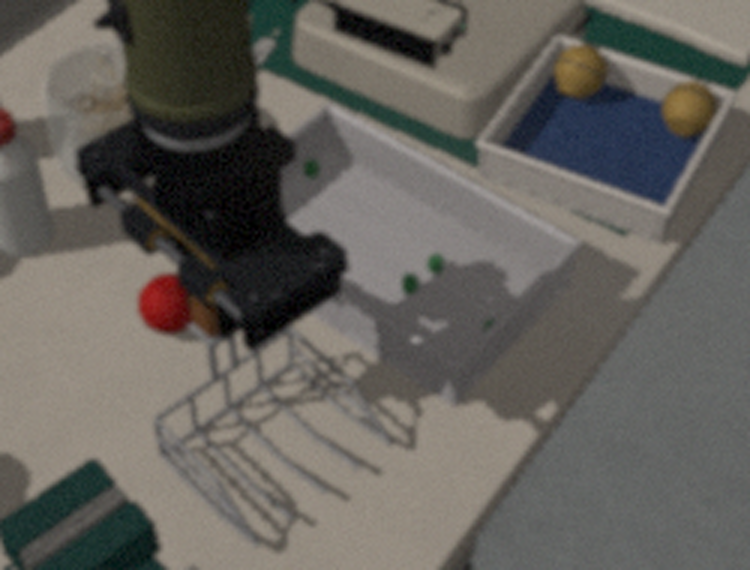

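{"name": "move_arm", "arguments": {"steps": [[3, 0, 0, 0, 0, 0, 0], [5, 0, 0, 0, 0, 0, 0], [8.7, 0, 0, 0, 0, 0, 0], [8.7, 0, 0, 0, 0, 0, 0], [8.7, 0, 0, 0, 0, 0, 0]]}}

```text
time_s: 23.78
tool_pos: [0.5366, -0.0069, 0.1337]
tool_rot: [180.0, 0.0, 77.5]
force: [0.0, -1.0, 0.6]
grip_width: 0.0491
```

{"name": "move_arm", "arguments": {"steps": [[8.7, 0, 0, 0, 0, 0, 0], [8.7, 0, 0, 0, 0, 0, 0], [8.7, 0, 0, 0, 0, 0, 0], [8.7, 0, 0, 0, 0, 0, 0], [8.7, 0, 0, 0, 0, 0, 0]]}}

```text
time_s: 24.2
tool_pos: [0.5366, -0.0069, 0.1338]
tool_rot: [180.0, 0.0, 77.5]
force: [0.1, 0.4, 0.1]
grip_width: 0.0816
```

{"name": "move_arm", "arguments": {"steps": [[8.7, 0, 0, -1, 0, 0, 0], [8.7, 0, 0, -2, 0, 0, 0], [8.7, 0, 0, -2.5, 0, 0, 0], [8.7, 0, 0, -2.5, 0, 0, 0], [8.7, 0, 0, -2.5, 0, 0, 0]]}}

```text
time_s: 24.62
tool_pos: [0.5364, -0.0066, 0.2407]
tool_rot: [179.9, 0.0, 77.5]
force: [0.2, 0.7, -0.5]
grip_width: 0.0869
```

{"name": "move_arm", "arguments": {"steps": [[8.7, 2, 0, -2.5, 0, 0, 0], [8.7, 3, 0, -2, 0, 0, 0], [8.7, 3, 0, 0, 0, 0, 0], [8.7, 3, 0, 0, 0, 0, 0], [8.7, 3, 0, 0, 0, 0, 0]]}}

```text
time_s: 25.03
tool_pos: [0.5672, 0.131, 0.2853]
tool_rot: [179.8, 0.0, 77.5]
force: [-0.5, -0.1, -0.9]
grip_width: 0.0871
```

{"name": "move_arm", "arguments": {"steps": [[8.7, 2, 0, 0, 0, 0, 0], [8.7, 0, 0, 0, 0, 0, 0], [8.7, 0, 0, 0, 0, 0, 0]]}}

```text
time_s: 25.28
tool_pos: [0.5707, 0.151, 0.2843]
tool_rot: [180.0, -0.0, 77.7]
force: [0.9, 0.1, 0.8]
grip_width: 0.0871
```

```bash
python3 - <<'E'
from pl import *
from cell import viewer
st()
t=viewer.read_camera("top"); crop(t,150,130,480,290,2.4,"pics/_a.png"); s=viewer.read_camera("scene"); crop(s,120,120,440,330,2.4,"pics/s32.png"); cv2.imwrite("pics/t32.png",cv2.imread("pics/_a.png"))
E
```

```text
t 25.28 pos [0.5707 0.151  0.2843] rot [ 1.7996e+02 -2.0000e-02  7.7710e+01] F [0.9 0.1 0.8] T [-0.07 -0.07 -0.  ] g 0.0871 q [ 26.5  16.9 -53.5  87.4  13.6  82.5 -39.8]
```

View pics/t32.png

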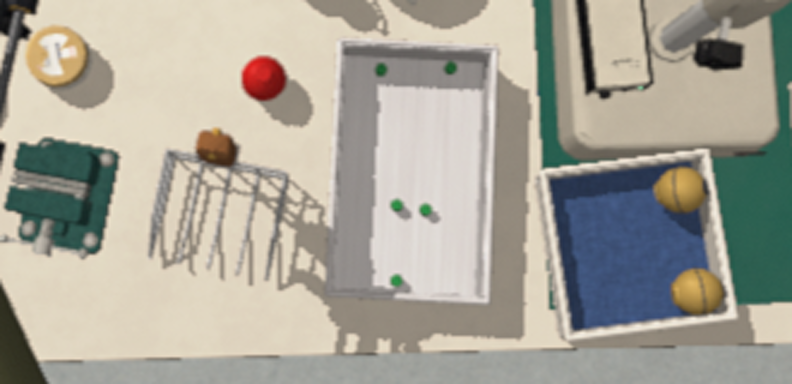

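View pics/s32.png

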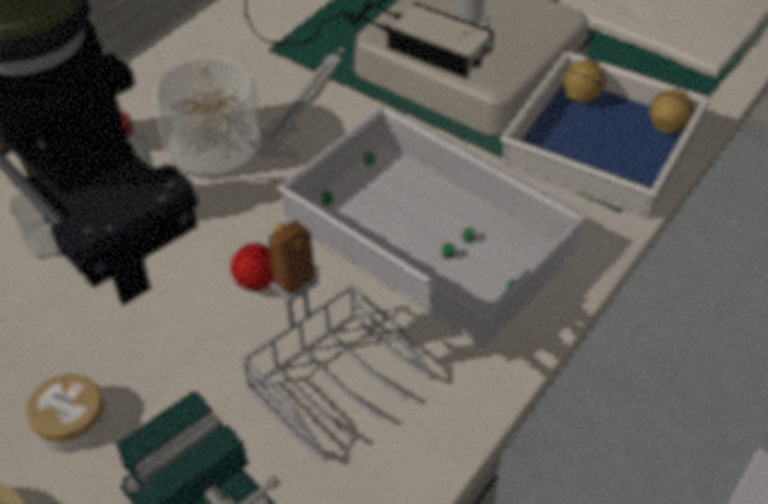

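```bash
python3 -c "
from cell import env,job
print(env.get_obs()['joint_velocities'].round(2)); print(job.sign_off())"
```

```text
[ 1.05 -0.31  0.57  0.23 -0.03 -0.09 -0.18]
the job is handed in; nothing more can be done
None
```

I scooped both brass knobs out of the pan together and tipped them into the blue-padded tray. The nose was about 2 cm above the worktop, low inside the tray. I then stood the scoop level on the worktop near its starting spot, let go and moved the arm clear. The job was handed in at about 25 s.

- **Last pictures:** both knobs are in the tray, all five chips are in the pan, and the scoop stands level with the gripper open and away. The cream pot looks undisturbed, though I judged that by eye and did not measure its position.
- **Forces:** the highest I saw was about 15 N, when the scoop briefly pressed on the pan floor. I only read forces at the end of each move, so a short peak in between could have gone unseen.
- **Disagreements:** the top and scene cameras differed by about 4 mm. I worked from the top camera, which agreed with the arm's own position to within about 2 mm. No check failed.

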